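Insulate the converter oven's bent outlet tube

ROBOT

A 6-joint arm with a two-finger parallel gripper is mounted at the origin on the work surface. World frame = base frame: x ahead of the robot, y to its left, z up, the work surface at z = 0. Lengths are in m, angles in rad, forces in N, time in s.
With the tool pointing down it reaches from about 0.35 to 0.775 m from the base axis. Payload 7.3 kg.
Tool frame: the origin (TCP) lies at the centre of the arm's flange, where the gripper is bolted on; the fingertips stand 178 mm ahead of it and the grasp point (between the pads) lies 159 mm ahead of it; z points along the fingers, y is the line along which they close (so a half turn about z gives the same grasp; the last joint's range is limited). The gripper opens to 92 mm and grips with 3 to 60 N. Pads are 19 mm wide; open, the fingers measure 130 mm over their backs; the gripper's body (75 mm by 190 mm) begins 47 mm behind the grasp point.
Start: joints at [1.117, 0.342, 1.524, -0, 1.275, -0.146], TCP at [0.159, 0.5, 0.405] pointing down, gripper open.
Joint ranges: [-2.53, 2.53], [-0.77, 2.02], [0.04, 2.7], [-1, 4.14], [0.28, 2.66], [-3.11, 3.11]. Speed limits (rad/s): [2.57, 2.57, 3.14, 3.14, 3.14, 3.14].

INTERFACE

Orientations are given as [roll, pitch, yaw] about the fixed x, y, z axes, in that order (R = Rz(yaw) Ry(pitch) Rx(roll)).
In Python, from cell import telemetry, vision, ticket gives the robot as it stands.
- The arm moves only by the shell command python3 -m crank 'ROWS' [FORCE]. ROWS is JSON, a list of rows, each a list of 5 numbers: the gripper command: -1 is shut, 1 is fully open, values between are in proportion, then the shift along the tool's x, y, z in mm, then the turn about the tool's z in rad. In form: [[fingers, dx, dy, dz, roll], ...]. A call has 1 to 12 rows; each row is the pose to reach, as a shift and turn from the pose commanded when the call began, along the tool's axes at that moment; what a row does not reach only later rows make up. A row lasts 1/12 s, in which the tool goes at most 41.7 mm and 7.16 degrees, less where a joint would pass 70% of its speed; a pose out of reach is approached as far as the arm can. A call with a gripper value outside its range is refused whole. The fingers move at their own pace and stop on an object; FORCE is the grip in N (left out, the last holds). Time passes only in rows, so rows that repeat a pose let the fingers close. It gives the time, the measured TCP pose, the force, the opening and the grip force at its end, in the units of the state.
- telemetry.observe(): the state, without advancing time (a new reading comes with each control period).
- vision.read_camera(name): name is "scene" or "side" or "wrist"; returns (picture, depth): 400x640x3 uint8, red, green, blue; 400x640 float32, m along the optical axis (not along the pixel's ray), 0 where there is no reading.
- vision.get_calibration(name): a dict with "camera_matrix" (3x3 intrinsics, pixels), "rvec" (rotation vector, rad) and "tvec" (3), from world to camera coordinates, as OpenCV has them. Camera axes: x right, y down, z forward; pixel columns grow to the right and rows downward; lengths in m; the calibration is good to about 2 mm. A picture is of the moment at which its call begins: read the wrist's pose just before it. get_calibration takes no time and is no camera call; for the wrist camera it gives the pose at the moment of the call.
- ticket.hand_in(): hands the job in; it is judged then, once.
The state is a dict: "time": time; "qpos": joint angles; "qvel": joint speeds; "joint_efforts": joint torques, N m; "tool_pos": TCP position; "tool_rot": TCP orientation; "contact_force": force on the tool from outside, world axes, zero at the start; "torque": the same for the moment, N m; "opening": finger opening in m; "grip_force": force on a finger pad.
Only numpy, scipy, OpenCV 4.12 (cv2) and the standard library are available. Lean on these libraries where they do the work, as an engineer would, in place of code of your own. Each camera call takes 0.05 s, during which the arm holds its last target. There are 200 camera calls.

TASK

Make the oven's hot outlet tube safe to touch: take the yellow dust cap off the tube's free end and lay it in the parts tray, then slip every ceramic bead from the tray over the tube, round the bend and fully home against the oven's fitting and one another, and slide the steel collar up behind them so that no gaps remain. Only then turn the oven's rotary switch on, as far as it goes. Leave the brown bottle where it stands.

Things in the scene. Friction and masses are not known exactly. Their poses are not given: they have to be found in the camera images.
- oven: fixed grey oven, a box 240 x 240 mm, 147 mm high, on the left; origin at the centre of its underside. From the middle of its -y face a steel fitting 33 mm wide stands out 40 mm; from it comes a fixed level steel tube, 10 mm thick, 85 mm above the table: in the oven's frame it runs along -y for 145 mm, bends 90 degrees (centre-line radius 60 mm) to +x and runs along +x for 55 mm to its free round end
- seat (a point): point on the tube's axis where the tube leaves the end face of the fitting (the shoulder against which the first bead seats); axes as the oven's: the tube runs from here along -y
- bend_in (a point): point on the tube's axis, 145 mm from the seat, where the straight leg ends and the bend begins
- bend_out (a point): point on the tube's axis at the other end of the bend, where the free straight leg begins
- tube_end (a point): the tip of the tube's free end, on its axis
- tray: fixed grey sorting tray, 180 (its x) x 270 mm (its y), rim and dividers 9 mm high, floor and walls 3 mm thick; origin at the centre of its underside. Two by three compartments, centres at x = -44, 44 mm and y = -89, 0, 89 mm, each about 85 x 86 mm inside. It holds the beads and the collar, one to a compartment; at least one is empty
- bead1: white ceramic insulating bead: a block 30 x 30 mm in section and 30 mm long with a round bore 16 mm wide right through its length; origin at its centre, x along the bore. It starts in the tray lying on one side with the bore level. About 50 g. Three or four of the four beads are there (None: absent); all alike
- bead2: white ceramic insulating bead: a block 30 x 30 mm in section and 30 mm long with a round bore 16 mm wide right through its length; origin at its centre, x along the bore. It starts in the tray lying on one side with the bore level. About 50 g. Three or four of the four beads are there (None: absent); all alike
- bead3: white ceramic insulating bead: a block 30 x 30 mm in section and 30 mm long with a round bore 16 mm wide right through its length; origin at its centre, x along the bore. It starts in the tray lying on one side with the bore level. About 50 g. Three or four of the four beads are there (None: absent); all alike
- bead4: white ceramic insulating bead: a block 30 x 30 mm in section and 30 mm long with a round bore 16 mm wide right through its length; origin at its centre, x along the bore. It starts in the tray lying on one side with the bore level. About 50 g. Three or four of the four beads are there (None: absent); all alike
- collar: octagonal steel collar, 30 mm across flats and 20 mm long, with a 16 mm bore; origin at its centre, x along the bore. It starts in the tray lying on a flat with the bore level. About 80 g. It lies loose on the tube and stays where it is pushed
- cap: yellow plastic dust cap, octagonal, 26 mm across flats and 36 mm long; origin at its centre, x along its bore from the open mouth to the closed end. It hangs loosely over the free end of the tube, which reaches 26 mm into its 14 mm wide bore (30 mm deep), and pulls straight off along +x of the oven. About 20 g
- switch (a joint): angle of the oven's rotary switch: 0 off, turns clockwise seen from above to its stop at 1.57 rad (on), stays where it is left (friction about 0.03 N m)
- switch_grip (a point): point on the switch's upright axis, at the height to grip it, on top of the oven near its front. The black grip is a bar 42 mm long, 14 mm thick and 32 mm high, on a round foot; this point lies 7 mm below the bar's top. At 0 the bar lies along the oven's x axis
- bottle: brown glass bottle with a black cap, 50 mm wide and 100 mm high, standing to the left of the tube's free end; origin at the centre of its underside
Not all that is in view belongs to the job. Of the things shaped like the collar, the steel one is meant.

How it is judged:
On the way, in this order (a step that is already met when the one before it is completed fails the run):
1. every bead and, behind them, the collar are on the tube's straight leg at the oven, pushed up with no gap over 6 mm (x of bead1 in the frame of seat between -0.007 and 0.007 m and z of bead1 in the frame of seat between -0.009 and 0.007 m and y of each of bead1, bead2, bead3, bead4, collar in the frame of seat below 0 m and (distance between bead1 and bead2 below 0.036 m or distance between bead1 and bead3 below 0.036 m or distance between bead1 and bead4 below 0.036 m) and x of bead2 in the frame of seat between -0.007 and 0.007 m and z of bead2 in the frame of seat between -0.009 and 0.007 m and (distance between bead2 and bead1 below 0.036 m or distance between bead2 and bead3 below 0.036 m or distance between bead2 and bead4 below 0.036 m) and x of bead3 in the frame of seat between -0.007 and 0.007 m and z of bead3 in the frame of seat between -0.009 and 0.007 m and (distance between bead3 and bead1 below 0.036 m or distance between bead3 and bead2 below 0.036 m or distance between bead3 and bead4 below 0.036 m) and x of bead4 in the frame of seat between -0.007 and 0.007 m and z of bead4 in the frame of seat between -0.009 and 0.007 m and (distance between bead4 and bead1 below 0.036 m or distance between bead4 and bead2 below 0.036 m or distance between bead4 and bead3 below 0.036 m) and (distance between any of bead1, bead2 and bead3 below 0.036 m or distance between any of bead1, bead2 and bead4 below 0.036 m) and (distance between any of bead1, bead3 and bead2 below 0.036 m or distance between any of bead1, bead3 and bead4 below 0.036 m) and (distance between any of bead1, bead4 and bead2 below 0.036 m or distance between any of bead1, bead4 and bead3 below 0.036 m) and y of any of bead1, bead2, bead3, bead4 in the frame of seat above -0.021 m and x of collar in the frame of seat between -0.007 and 0.007 m and z of collar in the frame of seat between -0.009 and 0.007 m and (distance between collar and bead1 below 0.031 m or distance between collar and bead2 below 0.031 m or distance between collar and bead3 below 0.031 m or distance between collar and bead4 below 0.031 m)), for 0.2 s.
2. after that the switch is turned on (value of joint switch above 1.3 rad), for 0.2 s.
At the end, for the whole second after the job is handed in: all beads on the tube's straight leg at the oven (centres within 7 mm sideways of its axis), the first against the fitting, the collar outermost, no gap over 6 mm; then the switch turned past 1.3 rad; the cap lying in the tray; all released and at rest (all of step 1 and x of cap in the frame of tray between -0.09 and 0.09 m and y of cap in the frame of tray between -0.135 and 0.135 m and height (world z) of cap below 0.035 m and linear speed of each of bead1, bead2, bead3, bead4, collar, cap below 0.03 m/s and value of joint switch above 1.3 rad); the robot touches nothing.
It fails at once if the brown bottle is moved by more than 20 mm (distance of bottle from where it was at the start of the episode above 0.02 m).
Of bead1, bead2, bead3, bead4 only 3 to 4 are there at a start; the rules pass over those that are not, and their reading is None.
At some moment in a run one of bead1, bead2, bead3, bead4 may be knocked a few centimetres aside while the robot is not near it.
Once in a run the grip may slacken for a moment while it holds something.
It also fails if it takes over 210 s, if anything falls off the work surface, if the arm or the gripper's body presses on something with over 40 N, if the wrist force passes 120 N, or if a joint passes its speed limit or range.

## Working session

There is one attempt and no reset: what is moved stays moved. The work goes in short steps, Python scripts to look and compute and a shell command to move; the robot and the scene stay as the last step left them, time stands still between calls to the robot, and variables do not carry over. Pictures are saved under pics/ and viewed, at most 14 in all, crops included, and the job is handed in when it is done.

```bash
ls; mkdir -p pics; cat > h.py <<'E'
import numpy as np, cv2
from cell import telemetry, vision, ticket
def cam(n):
    c=vision.get_calibration(n); K=np.array(c["camera_matrix"]); R=cv2.Rodrigues(np.array(c["rvec"]))[0]; t=np.array(c["tvec"]).ravel()
    im,d=vision.read_camera(n); return im,d,K,R,t
def pts(d,K,R,t):
    v,u=np.indices(d.shape); r=np.stack([(u-K[0,2])/K[0,0]*d,(v-K[1,2])/K[1,1]*d,d],-1)
    return (r-t)@R
def ray(K,R,t,u,v,z):
    o=-R.T@t; d=R.T@np.array([(u-K[0,2])/K[0,0],(v-K[1,2])/K[1,1],1]); return o+d*(z-o[2])/d[2]
def save(im,f): cv2.imwrite('pics/'+f,cv2.cvtColor(im,cv2.COLOR_RGB2BGR))
E
python3 - <<'E'
from h import *
for n in("scene","side","wrist"):
    im,d,K,R,t=cam(n); save(im,n+'0.png'); np.savez(n+'0.npz',im=im,d=d,K=K,R=R,t=t); print(n,-R.T@t,R[2])
print(telemetry.observe())
E
```

```text
pics
scene [1.42192562 0.43624632 0.85130331] [-0.72881993 -0.35995178 -0.58245706]
side [ 0.13381714 -0.90952981  0.7748749 ] [ 0.32523507  0.77122337 -0.54720806]
wrist [0.09233415 0.5212913  0.38340084] [ 0.25091846 -0.08052031 -0.96465352]
{'time': 0.15, 'qpos': array([ 1.11698379e+00,  3.42584462e-01,  1.52478450e+00, -2.54247515e-05,
        1.27540500e+00, -1.46010046e-01]), 'qvel': array([ 4.35941616e-04, -7.65735601e-04, -3.11533765e-03, -1.93827013e-05,
       -1.52717214e-03, -8.84312260e-04]), 'joint_efforts': array([ 5.98550014e-04, -4.31470227e+01, -2.44354373e+01,  7.18116062e-02,
        5.39212720e-02, -8.29549822e-05]), 'tool_pos': array([0.15900235, 0.500245  , 0.40419775]), 'tool_rot': array([-3.14042037e+00, -1.47815415e-04,  2.83379749e+00]), 'contact_force': array([ 0.48389135,  0.18761166, -0.59456974]), 'torque': array([-0.00543935,  0.00405995,  0.02366487]), 'grip_force': 0.0, 'opening': 0.09149696132744939}
```

View pics/scene0.png

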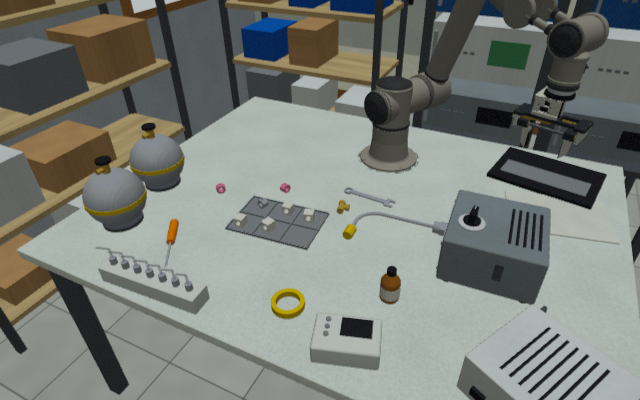

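View pics/side0.png

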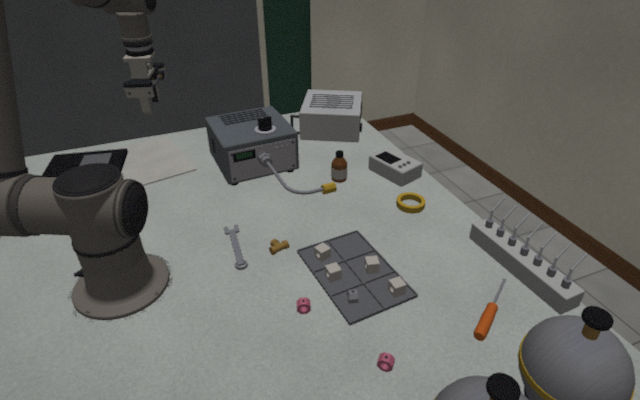

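The scene view shows the tray at about (280,220), holding four white beads and a steel collar at (265,203). The capped tube end is at (350,232), the bottle at (390,285), the oven at (497,240) and the switch at (473,217). The side view agrees: tray (355,275), collar (353,295), cap (330,187).

```bash
cat > m.py <<'E'
from h import *
def rect(P,m):
    q=P[m][:,:2].astype(np.float32); r=cv2.minAreaRect(q*1000); return r
for n in("scene","side"):
    f=np.load(n+'0.npz'); im,d=f['im'],f['d']; P=pts(d,f['K'],f['R'],f['t']); ok=d>0
    hsv=cv2.cvtColor(im,cv2.COLOR_RGB2HSV); X,Y,Z=P[...,0],P[...,1],P[...,2]
    w=lambda u,v:P[v,u]
    print(n,'table z',np.median(Z[ok&(abs(Z)<.02)]))
    if n=='scene': s=dict(tray=(280,222),cap=(350,231),oven=(500,215),bottle=(390,290))
    else: s=dict(tray=(355,270),cap=(330,187),oven=(240,125),bottle=(339,165))
    for k,(u,v) in s.items(): print(k,w(u,v).round(4))
    u,v=s['oven']; c=w(u,v)
    top=(ok&(abs(Z-.147)<.006)&(np.hypot(X-c[0],Y-c[1])<.25)).astype(np.uint8)
    nl,l,st,_=cv2.connectedComponentsWithStats(top); i=1+np.argmax(st[1:,4]); print('oven',rect(P,l==i),np.median(Z[l==i]))
    u,v=s['tray']; c=w(u,v); g=hsv[...,2]
    dk=(ok&(g<140)&(Z<.02)&(np.hypot(X-c[0],Y-c[1])<.22)).astype(np.uint8)
    nl,l,st,_=cv2.connectedComponentsWithStats(dk); i=1+np.argmax(st[1:,4]); T=cv2.minAreaRect(P[l==i][:,:2].astype(np.float32)*1000); print('tray',T)
    b=(ok&(Z>.020)&(Z<.045)&(np.hypot(X-c[0],Y-c[1])<.18)).astype(np.uint8)
    nl,l,st,ce=cv2.connectedComponentsWithStats(b)
    for i in range(1,nl):
        if st[i,4]>8: m=l==i; tm=m&(Z>Z[m].max()-.006); print('obj',st[i,4],ce[i].round(0),P[tm].mean(0).round(4),'colour',im[m].mean(0).round(0),cv2.minAreaRect(P[tm][:,:2].astype(np.float32)*1000))
    y=(ok&(hsv[...,0]>18)&(hsv[...,0]<34)&(hsv[...,1]>150)&(Z>.06)&(Z<.12)).astype(np.uint8)
    nl,l,st,ce=cv2.connectedComponentsWithStats(y)
    for i in range(1,nl):
        if st[i,4]>8: m=l==i; print('yel',st[i,4],ce[i].round(0),P[m].mean(0).round(4),P[m].min(0).round(3),P[m].max(0).round(3))
    k=ok&(hsv[...,2]<50)&(Z>.160)&(Z<.20)&(X<.75)&(Y>0); print('switch',k.sum(),P[k].mean(0),cv2.minAreaRect(P[k][:,:2].astype(np.float32)*1000))
E
python3 m.py
```

```text
scene table z -0.0014584989914792987
tray [ 0.5197 -0.167  -0.0009]
cap [0.576  0.0907 0.096 ]
oven [0.4064 0.4402 0.146 ]
bottle [0.6886 0.2455 0.0502]
oven ((441.799560546875, 442.88751220703125), (245.56170654296875, 238.76705932617188), 2.4418392181396484) 0.14561668382854484
tray ((516.4283447265625, -177.8772430419922), (195.51658630371094, 280.8536376953125), 4.139835834503174)
obj 36 [284. 186.] [ 0.369  -0.2348  0.0297] colour [155.  94. 114.] ((370.441650390625, -233.90049743652344), (19.713260650634766, 15.021340370178223), 82.2496109008789)
obj 48 [263. 201.] [ 0.4778 -0.2538  0.0311] colour [111. 116. 118.] ((476.6619873046875, -253.75772094726562), (16.227861404418945, 19.102928161621094), 10.793468475341797)
obj 85 [287. 206.] [ 0.4716 -0.1682  0.0318] colour [150. 151. 143.] ((471.1247253417969, -168.376953125), (30.156206130981445, 34.68095016479492), 82.84483337402344)
obj 90 [309. 213.] [ 0.4734 -0.09    0.0315] colour [153. 154. 146.] ((473.1817932128906, -90.54653930664062), (34.21905517578125, 29.017332077026367), 19.289579391479492)
obj 94 [240. 218.] [ 0.5844 
[... 1766 characters left out ...]
.08488845825195), 2.120689868927002)
obj 115 [352. 295.] [ 0.474  -0.2582  0.0347] colour [90. 89. 93.] ((474.3764953613281, -257.8351135253906), (20.75877571105957, 19.839935302734375), 75.80904388427734)
obj 88 [304. 301.] [ 0.3657 -0.2373  0.0315] colour [129.  81.  95.] ((364.65789794921875, -237.18316650390625), (24.21820068359375, 17.808834075927734), 79.30240631103516)
yel 99 [329. 188.] [0.5602 0.0743 0.091 ] [0.544 0.068 0.075] [0.578 0.084 0.101]
yel 258 [533. 380.] [ 0.6351 -0.6106  0.0965] [ 0.629 -0.653  0.087] [ 0.666 -0.549  0.103]
switch 1103 [0.12612889 0.92963507 0.18095954] ((223.08441162109375, 626.1150512695312), (1069.6588134765625, 1242.5068359375), 0.8030117750167847)
```

```bash
cat >> h.py <<'E'
from scipy.spatial.transform import Rotation as Ro
def go(*targets):
    "targets (x,y,zgrasp,yaw); prints tool-frame shift (mm) and roll from the present pose"
    s=telemetry.observe(); p=s['tool_pos']; R=Ro.from_euler('xyz',s['tool_rot']).as_matrix(); y0=np.arctan2(R[1,0],R[0,0])
    for x,y,z,w in targets:
        d=R.T@(np.array([x,y,z+.159])-p)*1000; dy=(w-y0+np.pi)%(2*np.pi)-np.pi
        print('rows d',d.round(1),'roll',round(-dy,3))
def st():
    s=telemetry.observe(); R=Ro.from_euler('xyz',s['tool_rot']).as_matrix()
    print('t',round(s['time'],2),'grasp',(s['tool_pos']-[0,0,.159]).round(4),'yaw',round(np.arctan2(R[1,0],R[0,0]),4),'F',s['contact_force'].round(1),'open',round(s['opening']*1000,1),'grip',round(s['grip_force'],1),'q6',round(s['qpos'][5],2))
E
python3 -c "
from h import *
st(); go((.555,.0815,.24,3.186))"
```

```text
t 0.15 grasp [0.159  0.5002 0.2452] yaw 2.8338 F [ 0.5  0.2 -0.6] open 91.5 grip 0.0 q6 -0.15
rows d [-504.3 -279.1    5.5] roll -0.352
```

```bash
python3 -m crank '[[0.3,-504,-279,0,-0.352],[0.3,-504,-279,0,-0.352],[0.3,-504,-279,0,-0.352],[0.3,-504,-279,0,-0.352],[0.3,-504,-279,0,-0.352],[0.3,-504,-279,0,-0.352],[0.3,-504,-279,0,-0.352],[0.3,-504,-279,0,-0.352],[0.3,-504,-279,0,-0.352],[0.3,-504,-279,0,-0.352],[0.3,-504,-279,0,-0.352],[0.3,-504,-279,0,-0.352]]' 30; python3 -c "
from h import *
go((.555,.0815,.24,3.186))"
```

```text
time: 1.15
tool_pos: [0.4941, 0.1453, 0.4046]
tool_rot: [3.141, -0.0, -3.098]
contact_force: [1.1, 0.6, 0.9]
opening: 0.0596
grip_force: 0.0
rows d [-58.  -66.4   5.6] roll -0.0
```

```bash
python3 -m crank '[[0.3,-58,-66,5,0],[0.3,-58,-66,5,0],[0.3,-58,-66,5,0],[0.3,-58,-66,5,0],[0.3,-58,-66,5,0]]' 30; python3 - <<'E'
from h import *
im,d,K,R,t=cam('wrist'); save(im,'w1.png'); st(); np.savez('w1.npz',im=im,d=d,K=K,R=R,t=t)
P=pts(d,K,R,t); X,Y,Z=P[...,0],P[...,1],P[...,2]
m=(d>0)&(Z>.08)&(Z<.094)
hsv=cv2.cvtColor(im,cv2.COLOR_RGB2HSV); y=(hsv[...,1]>150)&(abs(hsv[...,0].astype(int)-26)<9)&(d>0)&(Z>.06)
print('cap',cv2.minAreaRect(P[y][:,:2].astype(np.float32)*1000),Z[y].max()); m&=~y
print('cap top',P[y&(Z>Z[y].max()-.004)].mean(0))
for a in np.arange(.48,.56,.01):
    k=m&(abs(X-a)<.003)&(Y<.11); 
    if k.sum()>3: print('x',a.round(3),'y',((Y[k].min()+Y[k].max())/2).round(4),(Y[k].max()-Y[k].min()).round(4),Z[k].max().round(4))
for b in np.arange(.1,.3,.02):
    k=m&(abs(Y-b)<.003)&(X<.6)
    if k.sum()>3: print('y',b.round(3),'x',((X[k].min()+X[k].max())/2).round(4),(X[k].max()-X[k].min()).round(4),Z[k].max().round(4))
E
```

```text
time: 1.57
tool_pos: [0.5536, 0.0839, 0.3991]
tool_rot: [3.141, -0.002, -3.098]
contact_force: [0.0, 0.0, -0.9]
opening: 0.0598
grip_force: 0.0
t 1.62 grasp [0.5532 0.0846 0.2405] yaw -3.0969 F [-0.2  0.7  0.2] open 59.6 grip 0.0 q6 -1.6
cap ((555.1942138671875, 83.35163879394531), (53.2196044921875, 63.79890823364258), 1.4259074926376343) 0.3080725447355047
cap top [0.52922991 0.06686608 0.30749058]
x 0.48 y 0.0903 0.0153 0.0901
x 0.49 y 0.0839 0.0126 0.0905
x 0.5 y 0.0806 0.011 0.0907
x 0.51 y 0.0792 0.0094 0.0908
x 0.52 y 0.0787 0.0096 0.0907
x 0.53 y 0.0791 0.0097 0.091
x 0.54 y 0.0795 0.0098 0.0909
x 0.55 y 0.0674 0.0002 0.0889
x 0.56 y 0.0677 0.0002 0.0887
y 0.1 x 0.4697 0.0174 0.0897
y 0.12 x 0.4582 0.0111 0.0902
y 0.14 x 0.4549 0.0094 0.0907
y 0.16 x 0.454 0.0094 0.0905
y 0.18 x 0.4531 0.0094 0.09
y 0.2 x 0.4523 0.0093 0.0904
y 0.22 x 0.4513 0.0094 0.0906
y 0.24 x 0.4505 0.0094 0.0908
y 0.26 x 0.4496 0.0091 0.0908
y 0.28 x 0.4485 0.0318 0.094
```

View pics/w1.png

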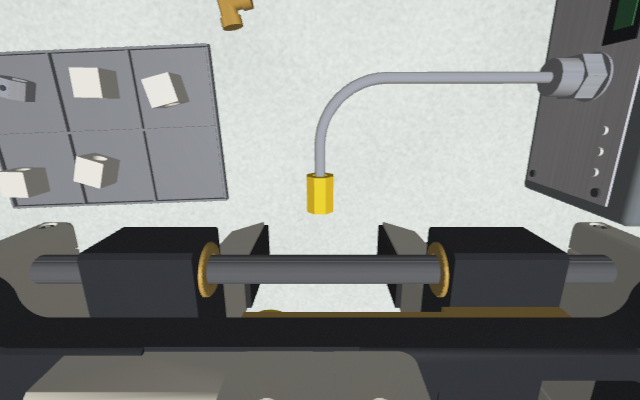

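The wrist view shows the cap at (320,193), the tube running up from it and round to the fitting at (550,77), and the beads in the tray on the left.

```bash
cat > beads.py <<'E'
from h import *
def beads(im,d,K,R,t,zt=.033):
    P=pts(d,K,R,t); X,Y,Z=P[...,0],P[...,1],P[...,2]
    b=((d>0)&(Z>zt-.004)&(Z<zt+.006)&(Y<.02)&(Y>-.36)).astype(np.uint8)
    n,l,s,c=cv2.connectedComponentsWithStats(b)
    for i in range(1,n):
        if s[i,4]>60:
            m=l==i; u,v=c[i]; (cx,cy),wh,a=cv2.minAreaRect(P[m][:,:2].astype(np.float32)*1000)
            print(s[i,4],'px',c[i].round(0),'xy',round(cx,1),round(cy,1),'wh',np.round(wh,1),'ang',round(a,1),'z',np.median(Z[m]).round(4),im[m].mean(0).round(0))
E
python3 - <<'E'
from beads import *
f=np.load('w1.npz'); beads(*[f[k] for k in('im','d','K','R','t')])
P=pts(f['d'],f['K'],f['R'],f['t']);hsv=cv2.cvtColor(f['im'],cv2.COLOR_RGB2HSV); y=(hsv[...,1]>150)&(abs(hsv[...,0].astype(int)-26)<9)&(f['d']>0)&(P[...,2]>.06)&(P[...,2]<.12)
zm=P[...,2][y].max(); q=y&(P[...,2]>zm-.003); print('cap',zm,cv2.minAreaRect(P[q][:,:2].astype(np.float32)*1000),cv2.minAreaRect(P[y][:,:2].astype(np.float32)*1000))
st(); go((.5647,.0806,.15,3.186),(.5647,.0806,.095,3.186))
E
```

```text
919 px [86. 82.] xy 468.3 -171.1 wh [29.9 32.6] ang 1.8 z 0.0322 [223. 221. 214.]
882 px [159.  90.] xy 472.6 -93.8 wh [30.4 31.4] ang 17.1 z 0.0321 [227. 225. 219.]
284 px [ 7. 88.] xy 478.1 -255.4 wh [15.1 20.5] ang 77.4 z 0.0318 [147. 150. 157.]
758 px [ 88. 172.] xy 565.8 -183.0 wh [32.4 31.3] ang 74.1 z 0.0322 [222. 220. 214.]
704 px [ 14. 184.] xy 583.6 -272.3 wh [30.6 32.7] ang 1.8 z 0.0322 [221. 219. 212.]
cap 0.09731652959094311 ((564.0032348632812, 81.04286193847656), (35.149925231933594, 14.315753936767578), 1.9435564279556274) ((563.6237182617188, 81.01220703125), (36.72267532348633, 24.425256729125977), 2.499971628189087)
t 1.62 grasp [0.5532 0.0846 0.2405] yaw -3.0969 F [-0.2  0.7  0.2] open 59.6 grip 0.0 q6 -1.6
rows d [-11.4  -4.6  90.5] roll 0.0
rows d [-11.4  -4.6 145.5] roll 0.0
```

```bash
python3 -m crank '[[0.3,-10,-1,90,0],[0.3,-10,-1,90,0],[0.3,-10,-1,90,0],[0.3,-10,-1,90,0],[0.3,-10,-1,90,0],[0.3,-10,-1,90,0]]'; python3 - <<'E'
from h import *
st(); go((.5642,.0810,.095,3.186))
E
```

```text
time: 2.12
tool_pos: [0.5643, 0.0839, 0.3124]
tool_rot: [3.142, 0.004, -3.096]
contact_force: [-0.3, 0.1, 1.1]
opening: 0.0597
grip_force: 0.0
t 2.12 grasp [0.5643 0.0839 0.1534] yaw -3.0964 F [-0.3  0.1  1.1] open 59.7 grip 0.0 q6 -1.6
rows d [ 0.5 -2.9 58.4] roll 0.001
```

```bash
python3 -m crank '[[0.3,0,-3,58,0],[0.3,0,-3,58,0],[0.3,0,-3,58,0],[-0.7,0,-3,58,0],[-0.7,0,-3,58,0],[-0.7,0,-3,58,0],[-0.7,0,-3,58,0]]' 12; python3 -c "
from h import *
st()"
```

```text
time: 2.7
tool_pos: [0.5646, 0.0804, 0.2536]
tool_rot: [-3.142, 0.003, -3.097]
contact_force: [-0.2, -0.5, -0.5]
opening: 0.0377
grip_force: 0.0
t 2.7 grasp [0.5646 0.0804 0.0946] yaw -3.0973 F [-0.2 -0.5 -0.5] open 37.7 grip 0.0 q6 -1.61
```

```bash
python3 -m crank '[[-1,0,0,0,0],[-1,0,0,0,0],[-1,0,0,0,0],[-1,0,0,0,0],[-1,-15,0,0,0],[-1,-30,0,0,0],[-1,-45,0,0,0],[-1,-45,0,0,0],[-1,-45,0,0,0]]' 15; python3 -c "
from h import *
st(); go((.557,-.082,.13,3.186),(.557,-.082,.029,3.186))
im,d,K,R,t=cam('wrist'); save(im,'w2.png')"
```

```text
time: 3.45
tool_pos: [0.609, 0.0822, 0.2511]
tool_rot: [3.142, -0.001, -3.097]
contact_force: [-0.7, 0.3, -1.1]
opening: 0.0259
grip_force: 15.0
t 3.45 grasp [0.609  0.0822 0.0921] yaw -3.0974 F [-0.7  0.3 -1.1] open 25.9 grip 15.0 q6 -1.61
rows d [  59.2 -161.8  -37.8] roll -0.0
rows d [  59.1 -161.8   63.2] roll -0.0
```

View pics/w2.png

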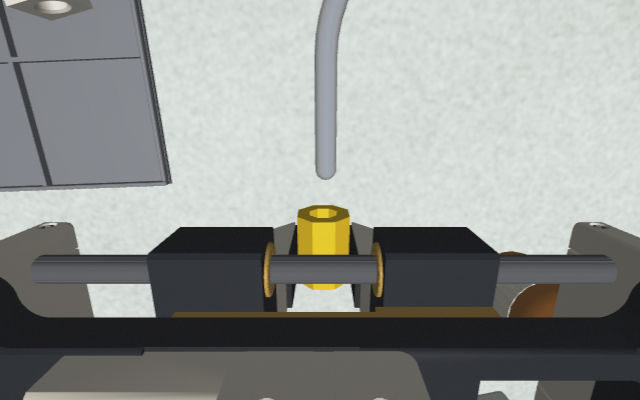

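The cap is off and held: its mouth is at (322,213), with the bare tube tip at (326,172). Next I lay it in the empty compartment.

```bash
python3 -m crank '[[-1,10,0,-40,0],[-1,59,-40,-40,0],[-1,59,-80,-40,0],[-1,59,-120,-40,0],[-1,59,-162,-40,0],[-1,59,-162,0,0],[-1,59,-162,30,0],[-1,59,-162,30,0],[-1,59,-162,50,0],[-1,59,-162,60,0],[-1,59,-162,63,0],[-1,59,-162,63,0]]'; python3 -m crank '[[-1,0,0,0,0],[0,0,0,0,0],[0,0,0,0,0],[0,0,0,0,0],[0,0,0,0,0],[0,0,0,-30,0],[0.3,0,0,-70,0],[0.3,0,0,-110,0],[0.3,0,0,-110,0],[0.3,0,0,-110,0]]';  python3 - <<'E'
from beads import *
st()
a=cam('wrist'); save(a[0],'w3.png'); beads(*a)
E
```

```text
time: 4.5
tool_pos: [0.5571, -0.0815, 0.1889]
tool_rot: [3.141, -0.001, -3.096]
contact_force: [0.5, 0.3, 0.4]
opening: 0.0258
grip_force: 15.0
time: 5.33
tool_pos: [0.5578, -0.0823, 0.3014]
tool_rot: [-3.14, 0.006, -3.097]
contact_force: [-0.1, -0.2, -1.2]
opening: 0.0591
grip_force: 0.0
t 5.33 grasp [ 0.5578 -0.0823  0.1424] yaw -3.0973 F [-0.1 -0.2 -1.2] open 59.1 grip 0.0 q6 -1.9
1754 px [212.  73.] xy 468.3 -170.9 wh [29.8 30.9] ang 2.3 z 0.0322 [232. 232. 226.]
1658 px [314.  83.] xy 472.4 -93.9 wh [30.1 30. ] ang 16.7 z 0.0322 [235. 236. 236.]
693 px [97. 81.] xy 477.4 -258.4 wh [21.1 20.2] ang 74.5 z 0.0319 [155. 158. 165.]
1318 px [203. 196.] xy 565.4 -183.3 wh [30.4 31.2] ang 74.8 z 0.0323 [230. 229. 223.]
1314 px [ 99. 212.] xy 583.5 -272.7 wh [30.8 31.9] ang 1.4 z 0.0323 [225. 224. 217.]
```

View pics/w3.png

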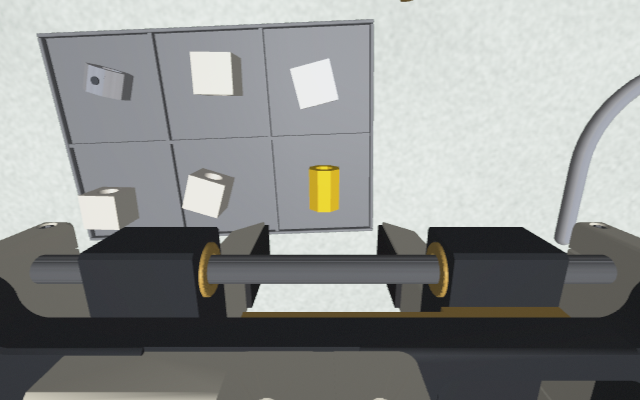

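The cap lies in the free compartment at (324,188). Beads A (107,208) and B (205,195) have their bores along about world x, at yaw 1.4° and -15°. I take A first.

```bash
python3 -c "
from h import *
go((.5835,-.2727,.10,3.166),(.5835,-.2727,.030,3.166))"
```

```text
rows d [ -17.9 -191.5   40.5] roll 0.02
rows d [ -17.8 -191.5  110.5] roll 0.02
```

```bash
python3 -m crank '[[0.3,-18,-42,20,0.02],[0.3,-18,-84,40,0.02],[0.3,-18,-126,40,0.02],[0.3,-18,-168,40,0.02],[0.3,-18,-192,40,0.02],[0.3,-18,-192,40,0.02],[0.3,-18,-192,40,0.02]]'; python3 - <<'E'
from beads import *
st()
a=cam('wrist'); save(a[0],'w4.png'); beads(*a)
go((.5835,-.2727,.030,3.166))
E
```

```text
time: 5.97
tool_pos: [0.5828, -0.2751, 0.256]
tool_rot: [3.139, -0.003, -3.121]
contact_force: [0.5, 1.0, -0.2]
opening: 0.0596
grip_force: 0.0
t 5.97 grasp [ 0.5828 -0.2751  0.097 ] yaw -3.121 F [ 0.5  1.  -0.2] open 59.6 grip 0.0 q6 -2.15
2901 px [499.  35.] xy 468.1 -171.0 wh [30.4 31.7] ang 2.4 z 0.0322 [226. 225. 219.]
2234 px [618.  47.] xy 473.6 -97.5 wh [30.2 25.4] ang 16.8 z 0.0322 [217. 216. 209.]
1130 px [352.  48.] xy 477.1 -259.2 wh [20.9 20.4] ang 75.0 z 0.032 [154. 156. 164.]
1987 px [457. 191.] xy 565.3 -183.6 wh [31.1 30.3] ang 74.5 z 0.0323 [228. 228. 222.]
1812 px [326. 213.] xy 583.4 -272.4 wh [30.8 29.8] ang 0.6 z 0.0324 [232. 233. 228.]
rows d [-0.7  0.6 67.4] roll -0.002
```

View pics/w4.png

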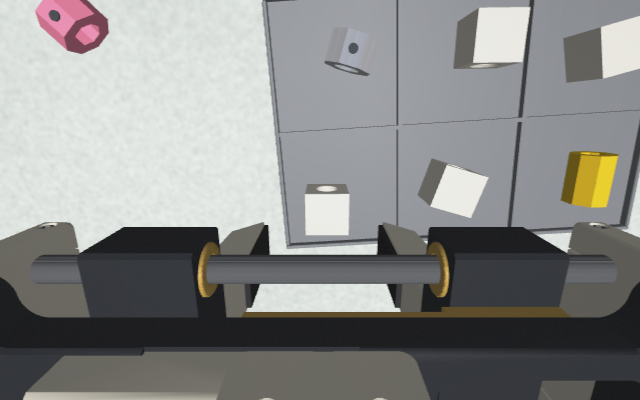

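From here C's bore shows at (483,66) and the collar's at (350,70), and D's left side is blank. So every bore runs roughly along x: A 0.6°, B -15.3°, C 2.4°, D 16.8°, collar -15°. Now I grip A.

```bash
python3 -m crank '[[0.3,-1,1,40,0],[0.3,-1,1,67,0],[0.3,-1,1,67,0],[0.3,-1,1,67,0],[-1,-1,1,67,0],[-1,-1,1,67,0],[-1,-1,1,67,0],[-1,-1,1,67,0],[-1,-1,1,67,0],[-1,-1,1,67,0]]' 25; python3 -m crank '[[-1,0,0,-30,0],[-1,0,0,-72,0],[-1,0,0,-100,0],[-1,0,0,-100,0]]'; python3 - <<'E'
from h import *
st(); go((.630,.0834,.15,3.186),(.630,.0834,.097,3.186))
E
```

```text
time: 6.85
tool_pos: [0.5848, -0.2723, 0.1924]
tool_rot: [-3.141, 0.001, -3.117]
contact_force: [-0.2, 0.8, 3.4]
opening: 0.0298
grip_force: 25.0
time: 7.18
tool_pos: [0.586, -0.273, 0.299]
tool_rot: [-3.135, 0.01, -3.117]
contact_force: [1.5, -0.7, 0.9]
opening: 0.0302
grip_force: 25.0
t 7.18 grasp [ 0.586 -0.273  0.14 ] yaw -3.1174 F [ 1.5 -0.7  0.9] open 30.2 grip 25.0 q6 -2.15
rows d [-52.7 355.2 -11.8] roll -0.02
rows d [-52.2 355.5  41.2] roll -0.02
```

```bash
python3 -m crank '[[-1,-25,40,0,0],[-1,-25,80,0,0],[-1,-25,120,0,-0.02],[-1,-25,160,0,-0.02],[-1,-25,200,0,-0.02],[-1,-25,240,0,-0.02],[-1,-25,280,0,-0.02],[-1,-25,320,0,-0.02],[-1,-28,350,0,-0.02],[-1,-28,355,20,-0.02],[-1,-28,355,40,-0.02],[-1,-28,355,40,-0.02]]'; python3 -m crank '[[-1,0,0,0,0],[-1,0,0,0,0]]'; cat > al.py <<'E'
from h import *
import sys
def al(fn,zt=.100):
    st(); im,d,K,R,t=cam('wrist'); save(im,fn); P=pts(d,K,R,t); X,Y,Z=P[...,0],P[...,1],P[...,2]
    s=telemetry.observe(); g=s['tool_pos']; 
    tb=(d>0)&(Z>.082)&(Z<.094)&(X<.575)&(X>.525)&(Y>.06)&(Y<.1)
    if tb.sum(): 
        for a in(.53,.54,.55,.56):
            k=tb&(abs(X-a)<.003)
            if k.sum()>3: print('tube x',a,'y',(Y[k].min()/2+Y[k].max()/2).round(4),'top',np.percentile(Z[k],95).round(4))
        print('tube end x',X[tb].max().round(4))
    b=(d>0)&(Z>zt-.010)&(Z<zt+.012)&(X>g[0]-.03)&(X<g[0]+.03)&(abs(Y-g[1])<.035)&(im.min(2)>150)
    l=cv2.connectedComponentsWithStats(b.astype(np.uint8)); 
    if b.sum(): 
        i=1+np.argmax(l[2][1:,4]); m=l[1]==i; zz=np.percentile(Z[m],90); q=m&(Z>zz-.004); print('bead',cv2.minAreaRect(P[q][:,:2].astype(np.float32)*1000),'top',np.median(Z[q]).round(4),'minx',X[q].min().round(4),'Ymid',(Y[q].min()/2+Y[q].max()/2).round(4),l[3][i].round())
if __name__=='__main__': al(sys.argv[1])
E
python3 al.py w5.png
```

```text
time: 8.18
tool_pos: [0.6026, 0.0844, 0.2477]
tool_rot: [3.141, -0.007, -3.096]
contact_force: [-1.2, 0.1, -0.2]
opening: 0.0299
grip_force: 25.0
time: 8.35
tool_pos: [0.6045, 0.0829, 0.2524]
tool_rot: [3.142, 0.001, -3.098]
contact_force: [-0.2, -0.1, -0.1]
opening: 0.0299
grip_force: 25.0
t 8.35 grasp [0.6045 0.0829 0.0934] yaw -3.0981 F [-0.2 -0.1 -0.1] open 29.9 grip 25.0 q6 -1.6
tube x 0.53 y 0.0792 top 0.0899
tube x 0.54 y 0.0796 top 0.09
tube x 0.55 y 0.0803 top 0.09
tube x 0.56 y 0.0808 top 0.09
tube end x 0.572
bead ((596.3436889648438, 82.34954833984375), (16.959880828857422, 30.34649085998535), 2.220889091491699) top 0.0923 minx 0.5877 Ymid 0.0823 [323. 239.]
```

View pics/w5.png

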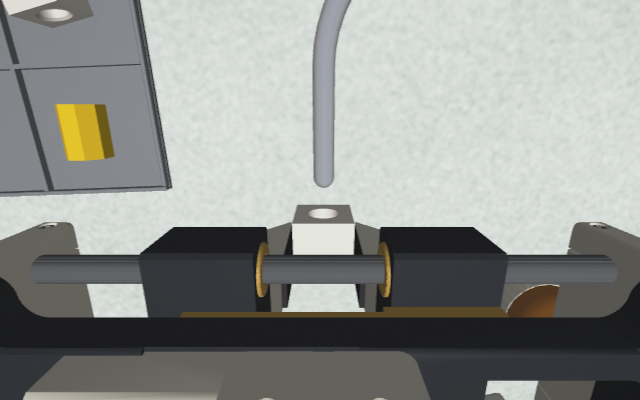

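The bead is held level with its bore facing the tube: bore at (323,214), tube tip at (324,180). The sideways fit is good, but the bead top is at 92 mm where it should be 100, so I raise it 7 mm. Next I plan the path round the bend.

```bash
cat > plan.py <<'E'
import numpy as np
def ax(s):
    s=np.asarray(s,float); a=np.clip((s-55)/60,0,np.pi/2)
    x=np.where(s<55,-s,-55-60*np.sin(a)); y=60-60*np.cos(a)+np.clip(s-149.25,0,None); return np.stack([x,y],-1)
def pose(s,L=30):
    if s>149.25+L/2: return ax(s),np.pi/2
    u=np.linspace(s-L/2,s+L/2,61); u=u[(u>=0)|(s<0)]; p=ax(u); t=p[-1]-p[0] if s>=15 else np.array([-1,0.])
    # line: direction from least squares
    c=p.mean(0); _,_,v=np.linalg.svd(p-c); v=v[0]*np.sign(v[0]@t); n=np.array([-v[1],v[0]])
    e=(p-c)@n; off=(e.max()+e.min())/2
    q=ax(s); return q+n*((c+n*off-q)@n),np.arctan2(v[1],v[0])%(2*np.pi)
def rows(ss,L=30):
    c0,w0=pose(ss[0],L); tx=np.array([np.cos(w0),np.sin(w0)]); ty=np.array([np.sin(w0),-np.cos(w0)])
    for s in ss[1:]:
        c,w=pose(s,L); d=c-c0; print(s,[round(float(d@tx),1),round(float(d@ty),1),0,round(float(w0-w),3)])
if __name__=='__main__':
    rows([40,46,52,58,64,70,76,82,88,94,100,106,112]); print(); rows([112,118,124,130,136,142,148,154,160,166,178,190,202])
E
python3 plan.py; python3 -m crank '[[-1,0,0,-7,0],[-1,0,0,-7,0],[-1,8,0,-7,0],[-1,16,0,-7,0],[-1,24,0,-7,0],[-1,32,0,-7,0],[-1,40,0,-7,0],[-1,48,0,-7,0],[-1,56,0,-7,0],[-1,64,0,-7,0],[-1,71,0,-7,0],[-1,71,0,-7,0]]'; python3 al.py w6.png
```

```text
46 [6.0, 0.1, 0, 0.004]
52 [12.0, 0.4, 0, 0.026]
58 [17.9, 0.8, 0, 0.076]
64 [23.8, 1.6, 0, 0.154]
70 [29.6, 2.8, 0, 0.25]
76 [35.3, 4.5, 0, 0.35]
82 [40.7, 6.8, 0, 0.45]
88 [45.9, 9.6, 0, 0.55]
94 [50.7, 13.0, 0, 0.65]
100 [55.3, 16.8, 0, 0.75]
106 [59.4, 21.0, 0, 0.85]
112 [63.0, 25.6, 0, 0.95]

118 [5.9, 0.3, 0, 0.1]
124 [11.7, 1.2, 0, 0.2]
130 [17.5, 2.6, 0, 0.3]
136 [23.0, 4.7, 0, 0.4]
142 [28.4, 7.2, 0, 0.492]
148 [33.5, 10.1, 0, 0.562]
154 [38.6, 13.2, 0, 0.604]
160 [43.6, 16.6, 0, 0.619]
166 [48.5, 20.0, 0, 0.621]
178 [58.3, 27.0, 0, 0.621]
190 [68.0, 34.0, 0, 0.621]
202 [77.8, 40.9, 0, 0.621]
time: 9.4
tool_pos: [0.5319, 0.0803, 0.2587]
tool_rot: [3.141, -0.001, -3.097]
contact_force: [0.6, -0.2, -1.5]
opening: 0.0299
grip_force: 25.0
t 9.4 grasp [0.5319 0.0803 0.0997] yaw -3.0972 F [ 0.6 -0.2 -1.5] open 29.9 grip 25.0 q6 -1.61
tube x 0.56 y 0.0805 top 0.0898
tube end x 0.5707
bead ((523.410400390625, 79.77326202392578), (16.836212158203125, 30.394771575927734), 2.381362199783325) top 0.0986 minx 0.5146 Ymid 0.0796 [323. 239.]
```

```bash
python3 -m crank '[[-1,6,0.1,0,0.004],[-1,11.5,0.4,0,0.026],[-1,17,0.8,0,0.076],[-1,23,1.6,0,0.154],[-1,29,2.8,0,0.25],[-1,34.5,4.5,0,0.35],[-1,40,6.8,0,0.45],[-1,45,9.6,0,0.55],[-1,50,13,0,0.65],[-1,54.5,16.8,0,0.75],[-1,58.6,21,0,0.85],[-1,62.2,25.6,0,0.95]]'; python3 -c "
from h import *
st()"; python3 -m crank '[[-1,5.9,0.3,0,0.1],[-1,11.7,1.2,0,0.2],[-1,17.5,2.6,0,0.3],[-1,23,4.7,0,0.4],[-1,28.4,7.2,0,0.492],[-1,33.5,10.1,0,0.562],[-1,38.6,13.2,0,0.604],[-1,43.6,16.6,0,0.619],[-1,48.5,20,0,0.621],[-1,58.3,27,0,0.621],[-1,68,34,0,0.621],[-1,68,34,0,0.621]]'; python3 - <<'E'
from h import *
st(); im,d,K,R,t=cam('wrist'); save(im,'w7.png'); P=pts(d,K,R,t); X,Y,Z=P[...,0],P[...,1],P[...,2]
for b in(.235,.245,.255,.265):
    k=(d>0)&(abs(Y-b)<.003)&(Z>.082)&(Z<.094)&(X<.49)&(X>.42)
    if k.sum()>3: print(b,(X[k].min()/2+X[k].max()/2).round(4))
m=(d>0)&(Z>.094)&(Z<.106)&(im.min(2)>150)&(X>.42)&(X<.48)&(Y>.12)&(Y<.27); print('bead',P[m].min(0).round(4),P[m].max(0).round(4),np.median(Z[m]))
f=(d>0)&(Z>.095)&(Z<.105)&(Y>.255)&(Y<.32)&(abs(X-.448)<.012); print('fitting ymin',Y[f].min() if f.any() else 0)
E
```

```text
time: 10.45
tool_pos: [0.4694, 0.1032, 0.2587]
tool_rot: [-3.141, -0.0, 2.23]
contact_force: [-0.4, 0.2, -0.6]
opening: 0.0298
grip_force: 25.0
t 10.45 grasp [0.4694 0.1032 0.0997] yaw 2.2296 F [-0.4  0.2 -0.6] open 29.8 grip 25.0 q6 -0.6
time: 11.45
tool_pos: [0.4545, 0.1791, 0.2588]
tool_rot: [3.141, -0.001, 1.616]
contact_force: [-0.4, 0.6, -1.4]
opening: 0.0298
grip_force: 25.0
t 11.45 grasp [0.4545 0.1791 0.0998] yaw 1.6161 F [-0.4  0.6 -1.4] open 29.8 grip 25.0 q6 0.17
0.235 0.4499
0.245 0.4497
0.255 0.449
0.265 0.4486
bead [0.4395 0.1793 0.095 ] [0.4701 0.197  0.1007] 0.09864250979174286
fitting ymin 0.2802014912126124
```

View pics/w7.png

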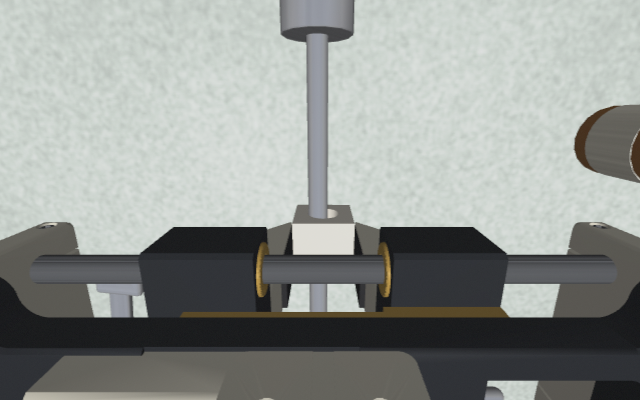

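Bead A is round the bend: bead at (323,235), fitting face at (317,35), with the tube slightly left of the bore centre. I correct 1.8 mm sideways and push home.

```bash
python3 -m crank '[[-1,4,-1.8,0,0],[-1,14,-1.8,0,0],[-1,24,-1.8,0,0],[-1,34,-1.8,0,0],[-1,44,-1.8,0,0],[-1,54,-1.8,0,0],[-1,64,-1.8,0,0],[-1,72,-1.8,0,0],[-1,78,-1.8,0,0],[-1,81,-1.8,0,0],[-1,83,-1.8,0,0],[-1,83,-1.8,0,0]]'; python3 -c "
from h import *
st()"
```

```text
time: 12.5
tool_pos: [0.4492, 0.2606, 0.2587]
tool_rot: [3.142, -0.0, 1.615]
contact_force: [-0.4, -0.3, -0.4]
opening: 0.0297
grip_force: 25.0
t 12.5 grasp [0.4492 0.2606 0.0997] yaw 1.6151 F [-0.4 -0.3 -0.4] open 29.7 grip 25.0 q6 0.33
```

```bash
python3 -m crank '[[-1,2,0,0,0],[-1,3,0,0,0],[-1,3,0,0,0],[-1,0,0,0,0],[0.3,0,0,0,0],[0.3,0,0,0,0],[0.3,0,0,0,0],[0.3,0,0,0,0],[0.3,0,0,-40,0],[0.3,-20,0,-60,0],[0.3,-60,0,-60,0],[0.3,-60,0,-60,0]]'; python3 - <<'E'
from h import *
st(); im,d,K,R,t=cam('wrist'); P=pts(d,K,R,t); X,Y,Z=P[...,0],P[...,1],P[...,2]
m=(d>0)&(Z>.09)&(Z<.106)&(im.min(2)>150)&(X>.42)&(X<.48)&(Y>.12)&(Y<.3); print('bead',P[m].min(0).round(4),P[m].max(0).round(4),np.median(Z[m]))
go((.540,-.1837,.14,3.186),(.5653,-.1837,.14,3.1416-.267),(.5653,-.1837,.030,3.1416-.267))
E
```

```text
time: 13.5
tool_pos: [0.4523, 0.1967, 0.32]
tool_rot: [3.139, 0.002, 1.613]
contact_force: [1.3, 0.2, -0.6]
opening: 0.0596
grip_force: 0.0
t 13.5 grasp [0.4523 0.1967 0.161 ] yaw 1.6127 F [ 1.3  0.2 -0.6] open 59.6 grip 0.0 q6 0.21
bead [0.429  0.1271 0.09  ] [0.4661 0.2999 0.1054] 0.0963980730190083
rows d [-385.3   72.3   20.5] roll -1.575
rows d [-386.3   97.6   20.6] roll -1.263
rows d [-386.3   97.5  130.6] roll -1.263
```

```bash
python3 -m crank '[[0.3,-386,98,20,-1.263],[0.3,-386,98,20,-1.263],[0.3,-386,98,20,-1.263],[0.3,-386,98,20,-1.263],[0.3,-386,98,20,-1.263],[0.3,-386,98,20,-1.263],[0.3,-386,98,20,-1.263],[0.3,-386,98,20,-1.263],[0.3,-386,98,20,-1.263],[0.3,-386,98,20,-1.263],[0.3,-386,98,40,-1.263],[0.3,-386,98,60,-1.263]]';python3 -m crank '[[0.3,0,0,0,0],[0.3,0,0,0,0]]'; python3 - <<'E'
from beads import *
st()
a=cam('wrist'); save(a[0],'w8.png'); beads(*a)
go((.5653,-.1837,.030,3.1416-.267))
E
```

```text
time: 14.55
tool_pos: [0.5681, -0.1844, 0.2583]
tool_rot: [-3.14, 0.004, 2.88]
contact_force: [-1.8, 0.3, 0.3]
opening: 0.0598
grip_force: 0.0
time: 14.72
tool_pos: [0.5667, -0.1801, 0.2573]
tool_rot: [3.141, -0.004, 2.877]
contact_force: [0.3, 0.1, 0.4]
opening: 0.0593
grip_force: 0.0
t 14.72 grasp [ 0.5667 -0.1801  0.0983] yaw 2.8771 F [0.3 0.1 0.4] open 59.3 grip 0.0 q6 -1.74
2792 px [419.  34.] xy 472.2 -93.8 wh [30.1 31.1] ang 16.9 z 0.0322 [230. 231. 228.]
2573 px [295.  62.] xy 467.9 -171.2 wh [30.4 30.1] ang 1.7 z 0.0323 [234. 235. 236.]
929 px [169. 116.] xy 477.2 -258.8 wh [20.3 19.5] ang 74.4 z 0.0321 [157. 160. 168.]
1816 px [318. 211.] xy 565.1 -183.3 wh [30.  30.7] ang 75.0 z 0.0323 [232. 233. 228.]
rows d [ 0.6 -4.1 69.7] roll 0.003
```

```bash
python3 -m crank '[[0.3,0,-1,40,0],[0.3,0,-1,66,0],[0.3,0,-1,66,0],[0.3,0,-1,66,0],[-1,0,-1,66,0],[-1,0,-1,66,0],[-1,0,-1,66,0],[-1,0,-1,66,0],[-1,0,-1,66,0],[-1,0,-1,66,0]]' 25; python3 -m crank '[[-1,0,0,-30,0],[-1,0,0,-72,0],[-1,0,0,-110,0],[-1,0,0,-110,0],[-1,0,0,-110,0]]'; python3 - <<'E'
from h import *
st(); go((.605,.0826,.14,3.186),(.605,.0826,.0998,3.186))
E
```

```text
time: 15.6
tool_pos: [0.5667, -0.1819, 0.1936]
tool_rot: [-3.141, 0.001, 2.878]
contact_force: [0.1, 0.7, 5.6]
opening: 0.0295
grip_force: 25.0
time: 16.02
tool_pos: [0.5669, -0.182, 0.3053]
tool_rot: [-3.141, 0.005, 2.878]
contact_force: [-0.4, -0.5, -1.3]
opening: 0.0298
grip_force: 25.0
t 16.02 grasp [ 0.5669 -0.182   0.1463] yaw 2.8777 F [-0.4 -0.5 -1.3] open 29.8 grip 25.0 q6 -1.75
rows d [ 32.3 265.4   5.9] roll -0.308
rows d [ 32.5 265.4  46.1] roll -0.308
```

```bash
python3 -m crank '[[-1,0,40,0,-0.1],[-1,0,80,0,-0.2],[-1,5,120,0,-0.308],[-1,10,160,0,-0.308],[-1,20,200,0,-0.308],[-1,30,240,0,-0.308],[-1,32,265,0,-0.308],[-1,32,265,20,-0.308],[-1,32,265,45,-0.308],[-1,32,265,45,-0.308],[-1,32,265,45,-0.308],[-1,32,265,45,-0.308]]';  python3 al.py w9.png
```

```text
time: 17.02
tool_pos: [0.6049, 0.082, 0.2577]
tool_rot: [3.142, -0.001, -3.098]
contact_force: [0.3, -0.2, -1.1]
opening: 0.0299
grip_force: 25.0
t 17.02 grasp [0.6049 0.082  0.0987] yaw -3.0979 F [ 0.3 -0.2 -1.1] open 29.9 grip 25.0 q6 -1.61
tube x 0.53 y 0.0795 top 0.0899
tube x 0.54 y 0.0799 top 0.0901
tube x 0.55 y 0.0803 top 0.0899
tube x 0.56 y 0.0806 top 0.09
tube end x 0.5719
bead ((596.8570556640625, 81.23148345947266), (17.768882751464844, 29.786291122436523), 3.311983108520508) top 0.0965 minx 0.5878 Ymid 0.0812 [323. 238.]
```

```bash
python3 -m crank '[[-1,0,1,-3,0],[-1,0,1,-3,0],[-1,8,1,-3,0],[-1,16,1,-3,0],[-1,24,1,-3,0],[-1,32,1,-3,0],[-1,40,1,-3,0],[-1,48,1,-3,0],[-1,56,1,-3,0],[-1,64,1,-3,0],[-1,71,1,-3,0],[-1,71,1,-3,0]]'; python3 -m crank '[[-1,6,0.1,0,0.004],[-1,11.5,0.4,0,0.026],[-1,17,0.8,0,0.076],[-1,23,1.6,0,0.154],[-1,29,2.8,0,0.25],[-1,34.5,4.5,0,0.35],[-1,40,6.8,0,0.45],[-1,45,9.6,0,0.55],[-1,50,13,0,0.65],[-1,54.5,16.8,0,0.75],[-1,58.6,21,0,0.85],[-1,62.2,25.6,0,0.95]]'; python3 -m crank '[[-1,5.9,0.3,0,0.1],[-1,11.7,1.2,0,0.2],[-1,17.5,2.6,0,0.3],[-1,23,4.7,0,0.4],[-1,28.4,7.2,0,0.492],[-1,33.5,10.1,0,0.562],[-1,38.6,13.2,0,0.604],[-1,43.6,16.6,0,0.619],[-1,48.5,20,0,0.621],[-1,58.3,27,0,0.621],[-1,66,34,0,0.621],[-1,66,34,0,0.621]]'; cat > leg.py <<'E'
from h import *
import sys
st(); im,d,K,R,t=cam('wrist'); save(im,sys.argv[1]); P=pts(d,K,R,t); X,Y,Z=P[...,0],P[...,1],P[...,2]; g=telemetry.observe()['tool_pos']
for b in np.arange(.13,.28,.01):
    k=(d>0)&(abs(Y-b)<.003)&(Z>.082)&(Z<.094)&(X<.49)&(X>.42); w=X[k].max()-X[k].min() if k.sum()>3 else 0
    if .008<w<.011: print('tube',b.round(3),(X[k].min()/2+X[k].max()/2).round(4))
m=((d>0)&(Z>.092)&(Z<.106)&(im.max(2)>100)&(X>.42)&(X<.48)&(Y>.12)&(Y<.33)).astype(np.uint8); n,l,s,c=cv2.connectedComponentsWithStats(m)
for i in range(1,n):
    q=l==i
    if s[i,4]>150: print('obj',c[i].round(),im[q].mean(0).round(),'x',np.percentile(X[q],[1,99]).round(4),'y',Y[q].min().round(4),Y[q].max().round(4),'z',np.median(Z[q]).round(4))
E
python3 leg.py w10.png
```

```text
time: 18.07
tool_pos: [0.5324, 0.0803, 0.2607]
tool_rot: [3.141, -0.001, -3.097]
contact_force: [0.5, -0.5, -0.5]
opening: 0.0299
grip_force: 25.0
time: 19.07
tool_pos: [0.47, 0.103, 0.2607]
tool_rot: [-3.141, 0.0, 2.23]
contact_force: [-0.8, -1.9, -1.0]
opening: 0.0297
grip_force: 25.0
time: 20.07
tool_pos: [0.4556, 0.1774, 0.2603]
tool_rot: [-3.138, -0.0, 1.616]
contact_force: [-5.5, 1.9, 1.0]
opening: 0.0299
grip_force: 25.0
t 20.07 grasp [0.4556 0.1774 0.1013] yaw 1.6158 F [-5.5  1.9  1. ] open 29.9 grip 25.0 q6 0.17
tube 0.14 0.4541
tube 0.15 0.4538
tube 0.2 0.4515
tube 0.21 0.4511
tube 0.22 0.4507
tube 0.23 0.4503
tube 0.24 0.4497
tube 0.25 0.4615
tube 0.27 0.4601
obj [315.  11.] [140. 142. 148.] x [0.4335 0.4617] y 0.2807 0.292 z 0.0987
obj [319.  73.] [220. 222. 220.] x [0.436  0.4653] y 0.2461 0.2771 z 0.0962
obj [323. 236.] [204. 203. 196.] x [0.4406 0.4702] y 0.1769 0.1955 z 0.0989
obj [277. 235.] [101. 100.  93.] x [0.4278 0.4377] y 0.1863 0.1878 z 0.099
```

View pics/w10.png

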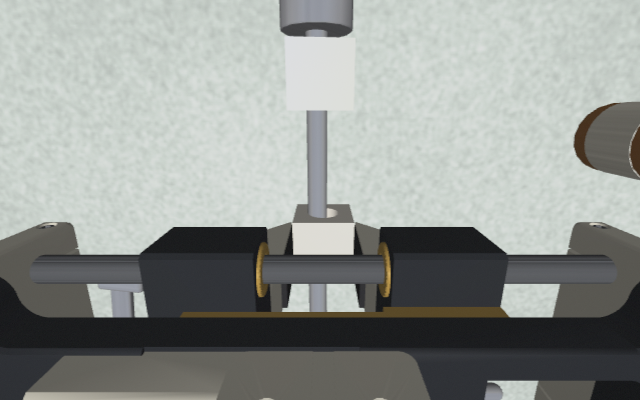

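Bead A sits at (319,73), 3.5 mm short of the fitting. Bead B at (323,235) is on the leg, 3 mm to one side. I centre it and push both home.

```bash
python3 -m crank '[[-1,0,-2.8,0,0],[-1,8,-2.8,0,0],[-1,16,-2.8,0,0],[-1,24,-2.8,0,0],[-1,32,-2.8,0,0],[-1,40,-2.8,0,0],[-1,46,-2.8,0,0],[-1,50,-2.8,0,0],[-1,53,-2.8,0,0],[-1,55,-2.8,0,0],[-1,55,-2.8,0,0]]'; python3 -m crank '[[-1,0,0,0,0],[0.3,0,0,0,0],[0.3,0,0,0,0],[0.3,0,0,0,0],[0.3,0,0,0,0],[0.3,0,0,-40,0],[0.3,-20,0,-60,0],[0.3,-60,0,-60,0],[0.3,-60,0,-60,0]]'; python3 - <<'E'
import sys; sys.argv=['','w11.png']
exec(open('leg.py').read())
go((.4679,-.1712,.10,3.1416+.035))
E
```

```text
time: 21.03
tool_pos: [0.4513, 0.2311, 0.2607]
tool_rot: [3.142, -0.0, 1.615]
contact_force: [-0.3, -0.3, -1.2]
opening: 0.0301
grip_force: 25.0
time: 21.78
tool_pos: [0.4545, 0.167, 0.322]
tool_rot: [3.139, 0.002, 1.612]
contact_force: [0.5, 0.7, -0.2]
opening: 0.0599
grip_force: 0.0
t 21.78 grasp [0.4545 0.167  0.163 ] yaw 1.6124 F [ 0.5  0.7 -0.2] open 59.9 grip 0.0 q6 0.15
tube 0.13 0.4548
tube 0.14 0.4541
tube 0.15 0.4537
tube 0.16 0.4534
tube 0.17 0.4526
tube 0.18 0.4522
tube 0.19 0.4518
tube 0.2 0.4515
tube 0.21 0.4511
obj [317.  15.] [142. 144. 150.] x [0.4332 0.4615] y 0.2808 0.2992 z 0.0987
obj [320.  63.] [219. 220. 220.] x [0.4358 0.4652] y 0.2478 0.279 z 0.0961
obj [322. 114.] [217. 214. 207.] x [0.4376 0.4676] y 0.2173 0.248 z 0.0959
rows d [-3.401e+02 -1.000e-01  6.250e+01] roll -1.566
```

```bash
python3 -m crank '[[0.3,-340,0,10,-1.566],[0.3,-340,0,10,-1.566],[0.3,-340,0,10,-1.566],[0.3,-340,0,10,-1.566],[0.3,-340,0,10,-1.566],[0.3,-340,0,10,-1.566],[0.3,-340,0,10,-1.566],[0.3,-340,0,10,-1.566],[0.3,-340,0,20,-1.566],[0.3,-340,0,40,-1.566],[0.3,-340,0,62,-1.566],[0.3,-340,0,62,-1.566]]';python3 -m crank '[[0.3,0,0,0,-0.07],[0.3,0,0,0,-0.07],[0.3,0,0,0,-0.07]]'; python3 - <<'E'
from beads import *
st()
a=cam('wrist'); save(a[0],'w12.png'); beads(*a)
go((.4679,-.1712,.030,3.1416+.035))
E
```

```text
time: 22.83
tool_pos: [0.4678, -0.1691, 0.2546]
tool_rot: [3.139, -0.007, 2.969]
contact_force: [-0.7, 0.3, 0.0]
opening: 0.0596
grip_force: 0.0
time: 23.08
tool_pos: [0.4692, -0.1684, 0.2584]
tool_rot: [3.141, -0.0, 3.034]
contact_force: [-0.1, 0.7, -0.4]
opening: 0.0595
grip_force: 0.0
t 23.08 grasp [ 0.4692 -0.1684  0.0994] yaw 3.0336 F [-0.1  0.7 -0.4] open 59.5 grip 0.0 q6 -1.96
469 px [192.  68.] xy 367.0 -239.8 wh [20.7 14.6] ang 72.0 z 0.0296 [209. 142. 171.]
1885 px [430. 204.] xy 472.1 -94.0 wh [31.  30.4] ang 16.7 z 0.0323 [228. 229. 223.]
1807 px [319. 209.] xy 468.0 -171.2 wh [30.7 30.1] ang 1.9 z 0.0324 [232. 233. 228.]
166 px [198. 223.] xy 468.4 -257.2 wh [19.4  5.8] ang 82.7 z 0.0318 [145. 147. 154.]
rows d [ 1.  -3.  69.6] roll -0.143
```

```bash
python3 -m crank '[[0.3,0,-2.5,30,-0.12],[0.3,0,-2.5,50,-0.141],[0.3,0,-2.5,66,-0.141],[0.3,0,-2.5,66,-0.141],[0.3,0,-2.5,66,-0.141],[-1,0,-2.5,66,-0.141],[-1,0,-2.5,66,-0.141],[-1,0,-2.5,66,-0.141],[-1,0,-2.5,66,-0.141],[-1,0,-2.5,66,-0.141],[-1,0,-2.5,66,-0.141]]' 25; python3 -m crank '[[-1,0,0,-30,0],[-1,0,0,-72,0],[-1,0,0,-110,0],[-1,0,0,-110,0],[-1,0,0,-110,0]]'; python3 - <<'E'
from h import *
st(); go((.605,.0826,.14,3.186),(.605,.0826,.0998,3.186))
E
```

```text
time: 24.05
tool_pos: [0.4688, -0.1713, 0.1932]
tool_rot: [-3.141, 0.001, -3.107]
contact_force: [0.0, 1.0, 3.8]
opening: 0.0296
grip_force: 25.0
time: 24.47
tool_pos: [0.469, -0.1715, 0.3049]
tool_rot: [-3.139, 0.005, -3.106]
contact_force: [-0.0, -0.8, -1.0]
opening: 0.0299
grip_force: 25.0
t 24.47 grasp [ 0.469  -0.1715  0.1459] yaw -3.1064 F [-0.  -0.8 -1. ] open 29.9 grip 25.0 q6 -2.11
rows d [-144.8  249.2    5.9] roll -0.009
rows d [-144.6  249.3   46.1] roll -0.009
```

```bash
python3 -m crank '[[-1,-40,20,0,0],[-1,-80,40,0,0],[-1,-110,70,0,0],[-1,-130,105,0,-0.009],[-1,-145,140,0,-0.009],[-1,-145,180,0,-0.009],[-1,-145,220,0,-0.009],[-1,-145,249,0,-0.009],[-1,-145,249,20,-0.009],[-1,-145,249,43,-0.009],[-1,-145,249,43,-0.009],[-1,-145,249,43,-0.009]]';  python3 -m crank '[[-1,0,0,0,0]]'; python3 al.py w13.png
```

```text
time: 25.47
tool_pos: [0.6041, 0.0827, 0.2573]
tool_rot: [3.141, -0.006, -3.097]
contact_force: [0.4, 0.2, 0.1]
opening: 0.0297
grip_force: 25.0
time: 25.55
tool_pos: [0.605, 0.0823, 0.2597]
tool_rot: [3.142, -0.001, -3.098]
contact_force: [0.4, -0.1, -1.5]
opening: 0.0302
grip_force: 25.0
t 25.55 grasp [0.605  0.0823 0.1007] yaw -3.098 F [ 0.4 -0.1 -1.5] open 30.2 grip 25.0 q6 -1.6
tube x 0.53 y 0.0793 top 0.0899
tube x 0.54 y 0.0797 top 0.0898
tube x 0.55 y 0.0804 top 0.0899
tube x 0.56 y 0.0808 top 0.0898
tube end x 0.5722
bead ((597.0991821289062, 81.44482421875), (16.72951889038086, 29.93411636352539), 2.7507755756378174) top 0.0988 minx 0.5881 Ymid 0.0814 [323. 239.]
```

```bash
python3 -m crank '[[-1,0,0.8,-1,0],[-1,0,0.8,-1,0],[-1,8,0.8,-1,0],[-1,16,0.8,-1,0],[-1,24,0.8,-1,0],[-1,32,0.8,-1,0],[-1,40,0.8,-1,0],[-1,48,0.8,-1,0],[-1,56,0.8,-1,0],[-1,64,0.8,-1,0],[-1,71,0.8,-1,0],[-1,71,0.8,-1,0]]'; python3 -m crank '[[-1,6,0.1,0,0.004],[-1,11.5,0.4,0,0.026],[-1,17,0.8,0,0.076],[-1,23,1.6,0,0.154],[-1,29,2.8,0,0.25],[-1,34.5,4.5,0,0.35],[-1,40,6.8,0,0.45],[-1,45.3,9.6,0,0.55],[-1,50.4,13,0,0.65],[-1,55,16.8,0,0.75],[-1,59.4,21,0,0.85],[-1,63,25.6,0,0.95]]'; python3 -m crank '[[-1,6,0.2,0,0.1],[-1,11.9,0.9,0,0.2],[-1,17.9,2.1,0,0.3],[-1,23.5,3.9,0,0.4],[-1,29,6.2,0,0.492],[-1,34.3,9,0,0.562],[-1,39.4,12,0,0.604],[-1,44.4,15.2,0,0.619],[-1,49.3,18.6,0,0.621],[-1,59,25.6,0,0.621],[-1,67,32,0,0.621],[-1,67,32,0,0.621]]'; python3 leg.py w14.png
```

```text
time: 26.6
tool_pos: [0.5325, 0.0803, 0.2607]
tool_rot: [3.141, -0.001, -3.097]
contact_force: [-0.2, -0.1, 0.0]
opening: 0.0301
grip_force: 25.0
time: 27.6
tool_pos: [0.4693, 0.1032, 0.2607]
tool_rot: [-3.142, -0.0, 2.23]
contact_force: [0.8, 0.2, -0.8]
opening: 0.0296
grip_force: 25.0
time: 28.6
tool_pos: [0.4536, 0.1773, 0.2608]
tool_rot: [3.141, -0.001, 1.616]
contact_force: [-0.0, 0.3, -0.2]
opening: 0.0299
grip_force: 25.0
t 28.6 grasp [0.4536 0.1773 0.1018] yaw 1.6163 F [-0.   0.3 -0.2] open 29.9 grip 25.0 q6 0.17
tube 0.14 0.4542
tube 0.15 0.4538
tube 0.2 0.4514
tube 0.21 0.451
tube 0.26 0.4604
obj [318.  12.] [140. 142. 148.] x [0.4334 0.4618] y 0.2807 0.2923 z 0.0986
obj [322.  69.] [219. 221. 219.] x [0.4359 0.4652] y 0.2479 0.279 z 0.0962
obj [324. 141.] [216. 213. 206.] x [0.4379 0.4676] y 0.2171 0.2479 z 0.096
obj [323. 236.] [202. 200. 193.] x [0.4393 0.4687] y 0.1771 0.1948 z 0.0997
obj [277. 234.] [101. 100.  93.] x [0.4264 0.4363] y 0.1861 0.1877 z 0.099
obj [367. 234.] [101. 100.  93.] x [0.4717 0.4799] y 0.1884 0.1898 z 0.0993
```

```bash
python3 -m crank '[[-1,0,-1.5,0,0],[-1,6,-1.5,0,0],[-1,12,-1.5,0,0],[-1,18,-1.5,0,0],[-1,22,-1.5,0,0],[-1,24,-1.5,0,0],[-1,25,-1.5,0,0],[-1,26,-1.5,0,0],[-1,26,-1.5,0,0]]'; python3 -m crank '[[-1,0,0,0,0],[0.3,0,0,0,0],[0.3,0,0,0,0],[0.3,0,0,0,0],[0.3,0,0,0,0],[0.3,0,0,-40,0],[0.3,-20,0,-60,0],[0.3,-60,0,-60,0],[0.3,-60,0,-60,0]]'; python3 - <<'E'
import sys; sys.argv=['','w15.png']
exec(open('leg.py').read())
go((.4721,-.0940,.10,3.1416+.292))
E
```

```text
time: 29.4
tool_pos: [0.451, 0.2016, 0.2607]
tool_rot: [-3.142, -0.0, 1.615]
contact_force: [-0.2, 0.1, -0.5]
opening: 0.0297
grip_force: 25.0
time: 30.15
tool_pos: [0.4542, 0.1376, 0.322]
tool_rot: [3.139, 0.002, 1.612]
contact_force: [-0.2, 0.5, 0.7]
opening: 0.0594
grip_force: 0.0
t 30.15 grasp [0.4542 0.1376 0.163 ] yaw 1.6122 F [-0.2  0.5  0.7] open 59.4 grip 0.0 q6 0.09
tube 0.13 0.455
tube 0.14 0.4542
tube 0.15 0.4535
tube 0.16 0.4531
tube 0.17 0.4527
tube 0.18 0.4523
obj [323.  68.] [218. 218. 215.] x [0.4366 0.467 ] y 0.1873 0.2698 z 0.0962
rows d [-233.8    8.8   62.4] roll -1.823
```

```bash
python3 -m crank '[[0.3,-234,9,10,-1.823],[0.3,-234,9,10,-1.823],[0.3,-234,9,10,-1.823],[0.3,-234,9,10,-1.823],[0.3,-234,9,10,-1.823],[0.3,-234,9,10,-1.823],[0.3,-234,9,10,-1.823],[0.3,-234,9,10,-1.823],[0.3,-234,9,20,-1.823],[0.3,-234,9,40,-1.823],[0.3,-234,9,62,-1.823],[0.3,-234,9,62,-1.823]]';python3 -m crank '[[0.3,0,0,0,-0.12],[0.3,0,0,0,-0.24],[0.3,0,0,0,-0.325],[0.3,0,0,0,-0.325],[0.3,0,0,0,-0.325]]'; python3 - <<'E'
from beads import *
st()
a=cam('wrist'); save(a[0],'w16.png'); beads(*a)
go((.4721,-.0940,.030,3.1416+.292))
E
```

```text
time: 31.2
tool_pos: [0.4718, -0.0908, 0.255]
tool_rot: [3.14, -0.007, 3.016]
contact_force: [0.2, 0.3, -0.4]
opening: 0.0596
grip_force: 0.0
time: 31.62
tool_pos: [0.473, -0.0913, 0.2584]
tool_rot: [3.141, -0.0, -2.951]
contact_force: [-0.1, -0.1, 0.6]
opening: 0.0597
grip_force: 0.0
t 31.62 grasp [ 0.473  -0.0913  0.0994] yaw -2.9506 F [-0.1 -0.1  0.6] open 59.7 grip 0.0 q6 -2.11
269 px [115.   6.] xy 371.7 -239.0 wh [ 9.1 22.9] ang 10.9 z 0.0297 [210. 134. 165.]
867 px [ 81. 173.] xy 477.1 -258.6 wh [20.2 21.3] ang 74.4 z 0.032 [152. 155. 162.]
1810 px [320. 209.] xy 472.4 -93.9 wh [30.7 30.1] ang 16.6 z 0.0323 [232. 233. 229.]
rows d [ 1.3 -2.5 69.5] roll -0.101
```

```bash
python3 -m crank '[[0.3,0.5,-2.5,30,-0.1],[0.3,0.5,-2.5,50,-0.1],[0.3,0.5,-2.5,66,-0.1],[0.3,0.5,-2.5,66,-0.1],[0.3,0.5,-2.5,66,-0.1],[-1,0.5,-2.5,66,-0.1],[-1,0.5,-2.5,66,-0.1],[-1,0.5,-2.5,66,-0.1],[-1,0.5,-2.5,66,-0.1],[-1,0.5,-2.5,66,-0.1],[-1,0.5,-2.5,66,-0.1]]' 25; python3 -m crank '[[-1,0,0,-30,0],[-1,0,0,-72,0],[-1,0,0,-110,0],[-1,0,0,-110,0],[-1,0,0,-110,0]]'; python3 - <<'E'
from h import *
st(); go((.605,.0826,.14,3.186),(.605,.0826,.1018,3.186))
E
```

```text
time: 32.58
tool_pos: [0.473, -0.0944, 0.1932]
tool_rot: [-3.141, 0.001, -2.848]
contact_force: [-1.0, 0.2, 4.6]
opening: 0.0298
grip_force: 25.0
time: 33.0
tool_pos: [0.4732, -0.0945, 0.3048]
tool_rot: [-3.139, 0.004, -2.848]
contact_force: [0.4, -0.5, -0.7]
opening: 0.0299
grip_force: 25.0
t 33.0 grasp [ 0.4732 -0.0945  0.1458] yaw -2.8483 F [ 0.4 -0.5 -0.7] open 29.9 grip 25.0 q6 -2.22
rows d [-177.3  131.5    6.1] roll 0.249
rows d [-177.2  131.6   44.3] roll 0.249
```

```bash
python3 -m crank '[[-1,-35,10,0,0.1],[-1,-70,22,0,0.2],[-1,-105,40,0,0.249],[-1,-135,65,0,0.249],[-1,-160,100,0,0.249],[-1,-177,131,0,0.249],[-1,-177,131,0,0.249],[-1,-177,131,20,0.249],[-1,-177,131,43,0.249],[-1,-177,131,43,0.249],[-1,-177,131,43,0.249],[-1,-177,131,43,0.249]]'; python3 al.py w17.png
```

```text
time: 34.0
tool_pos: [0.6045, 0.0818, 0.2598]
tool_rot: [3.142, -0.001, -3.098]
contact_force: [-0.1, 0.5, -0.6]
opening: 0.03
grip_force: 25.0
t 34.0 grasp [0.6045 0.0818 0.1008] yaw -3.0978 F [-0.1  0.5 -0.6] open 30.0 grip 25.0 q6 -1.61
tube x 0.53 y 0.0792 top 0.0901
tube x 0.54 y 0.0797 top 0.0899
tube x 0.55 y 0.0804 top 0.0898
tube x 0.56 y 0.0809 top 0.0899
tube end x 0.572
bead ((596.7022705078125, 80.987060546875), (16.33192253112793, 29.86152458190918), 3.464543342590332) top 0.0989 minx 0.5884 Ymid 0.081 [323. 239.]
```

```bash
python3 -m crank '[[-1,0,1.2,-1,0],[-1,0,1.2,-1,0],[-1,8,1.2,-1,0],[-1,16,1.2,-1,0],[-1,24,1.2,-1,0],[-1,32,1.2,-1,0],[-1,40,1.2,-1,0],[-1,48,1.2,-1,0],[-1,56,1.2,-1,0],[-1,64,1.2,-1,0],[-1,71,1.2,-1,0],[-1,71,1.2,-1,0]]'; python3 -m crank '[[-1,6,0.1,0,0.004],[-1,11.5,0.4,0,0.026],[-1,17,0.8,0,0.076],[-1,23,1.6,0,0.154],[-1,29,2.8,0,0.25],[-1,34.5,4.5,0,0.35],[-1,40,6.8,0,0.45],[-1,45.3,9.6,0,0.55],[-1,50.4,13,0,0.65],[-1,55,16.8,0,0.75],[-1,59.4,21,0,0.85],[-1,63,25.6,0,0.95]]'; python3 -m crank '[[-1,6,0.2,0,0.1],[-1,11.9,0.9,0,0.2],[-1,17.9,2.1,0,0.3],[-1,23.5,3.9,0,0.4],[-1,29,6.2,0,0.492],[-1,34.3,9,0,0.562],[-1,39.4,12,0,0.604],[-1,44.4,15.2,0,0.619],[-1,49.3,18.6,0,0.621],[-1,58,25,0,0.621],[-1,58,25,0,0.621]]'; python3 leg.py w18.png
```

```text
time: 35.05
tool_pos: [0.5321, 0.0803, 0.2607]
tool_rot: [3.141, -0.001, -3.097]
contact_force: [0.1, -0.5, -0.1]
opening: 0.0298
grip_force: 25.0
time: 36.05
tool_pos: [0.4689, 0.1032, 0.2607]
tool_rot: [3.142, -0.0, 2.23]
contact_force: [-0.5, -0.4, -0.8]
opening: 0.03
grip_force: 25.0
time: 36.97
tool_pos: [0.4531, 0.1655, 0.2608]
tool_rot: [3.141, -0.001, 1.616]
contact_force: [-0.4, -0.8, -0.7]
opening: 0.0296
grip_force: 25.0
t 36.97 grasp [0.4531 0.1655 0.1018] yaw 1.6158 F [-0.4 -0.8 -0.7] open 29.6 grip 25.0 q6 0.15
tube 0.13 0.4552
tube 0.14 0.4541
obj [325.  39.] [218. 219. 218.] x [0.4358 0.4653] y 0.2478 0.279 z 0.0962
obj [324. 145.] [219. 219. 214.] x [0.4372 0.4669] y 0.1865 0.2478 z 0.0962
obj [323. 237.] [201. 199. 192.] x [0.4389 0.4684] y 0.165 0.1826 z 0.0998
```

```bash
python3 -m crank '[[-1,0,-0.8,0,0],[-1,3,-0.8,0,0],[-1,5,-0.8,0,0],[-1,7,-0.8,0,0],[-1,8,-0.8,0,0],[-1,9,-0.8,0,0],[-1,9,-0.8,0,0]]'; python3 -m crank '[[-1,0,0,0,0],[0.3,0,0,0,0],[0.3,0,0,0,0],[0.3,0,0,0,0],[0.3,0,0,0,0],[0.3,0,0,-40,0],[0.3,-20,0,-60,0],[0.3,-60,0,-60,0],[0.3,-60,0,-60,0]]'; python3 - <<'E'
import sys; sys.argv=['','w19.png']
exec(open('leg.py').read())
go((.4771,-.2588,.10,3.1416-.265))
E
```

```text
time: 37.6
tool_pos: [0.4521, 0.1731, 0.2607]
tool_rot: [-3.142, 0.0, 1.615]
contact_force: [-1.4, -0.1, -0.7]
opening: 0.0296
grip_force: 25.0
time: 38.35
tool_pos: [0.4554, 0.1092, 0.3221]
tool_rot: [3.138, 0.002, 1.612]
contact_force: [0.4, -0.2, -1.2]
opening: 0.0592
grip_force: 0.0
t 38.35 grasp [0.4554 0.1092 0.1631] yaw 1.6122 F [ 0.4 -0.2 -1.2] open 59.2 grip 0.0 q6 0.03
tube 0.13 0.4555
tube 0.14 0.454
tube 0.15 0.4536
tube 0.16 0.4533
obj [322.  68.] [220. 222. 221.] x [0.4374 0.4672] y 0.1588 0.2416 z 0.0962
rows d [-370.2    7.2   62.5] roll -1.266
```

View pics/w19.png

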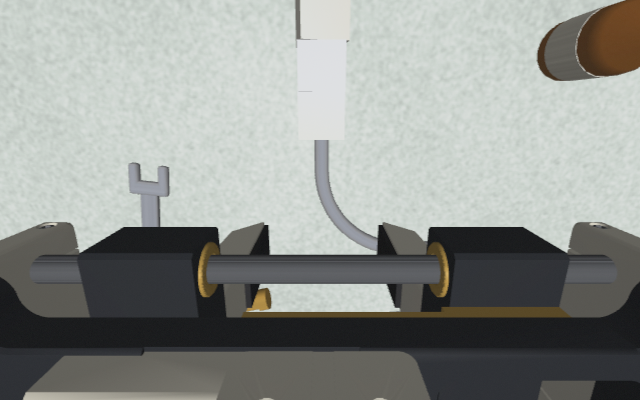

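The beads form one column from the top edge down to (322,140), with no gap visible. Collar next.

```bash
python3 -m crank '[[0.3,-370,7,10,-1.266],[0.3,-370,7,10,-1.266],[0.3,-370,7,10,-1.266],[0.3,-370,7,10,-1.266],[0.3,-370,7,10,-1.266],[0.3,-370,7,10,-1.266],[0.3,-370,7,10,-1.266],[0.3,-370,7,10,-1.266],[0.3,-370,7,20,-1.266],[0.3,-370,7,40,-1.266],[0.3,-370,7,62,-1.266],[0.3,-370,7,62,-1.266]]';python3 -m crank '[[0.3,0,0,0,0],[0.3,0,0,0,0]]'; python3 - <<'E'
from beads import *
st()
a=cam('wrist'); save(a[0],'w20.png'); beads(*a)
go((.4771,-.2588,.030,3.1416-.265))
E
```

```text
time: 39.4
tool_pos: [0.4769, -0.257, 0.254]
tool_rot: [3.138, -0.008, 2.883]
contact_force: [-0.9, 0.1, -1.4]
opening: 0.06
grip_force: 0.0
time: 39.57
tool_pos: [0.4784, -0.255, 0.2593]
tool_rot: [3.141, -0.0, 2.879]
contact_force: [0.6, -0.0, 0.6]
opening: 0.0596
grip_force: 0.0
t 39.57 grasp [ 0.4784 -0.255   0.1003] yaw 2.8786 F [ 0.6 -0.   0.6] open 59.6 grip 0.0 q6 -1.94
524 px [299.  38.] xy 366.9 -240.2 wh [19.8 14.8] ang 72.4 z 0.0296 [212. 154. 185.]
761 px [317. 210.] xy 476.8 -259.2 wh [20.8 20.7] ang 74.4 z 0.0321 [156. 158. 166.]
rows d [ 0.5 -4.1 70.9] roll 0.003
```

View pics/w20.png

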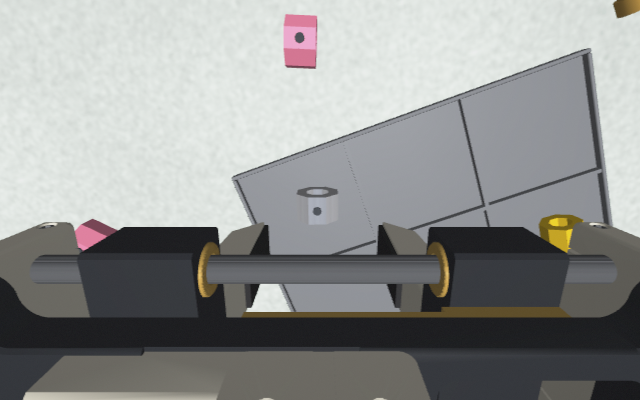

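The steel collar is at (317,210), square to the fingers, bore mouth at (317,190). I grip it.

```bash
python3 -m crank '[[0.3,0.5,-3,30,0],[0.3,0.5,-3,55,0],[0.3,0.5,-3,69,0],[0.3,0.5,-3,69,0],[0.3,0.5,-3,69,0],[-1,0.5,-3,69,0],[-1,0.5,-3,69,0],[-1,0.5,-3,69,0],[-1,0.5,-3,69,0],[-1,0.5,-3,69,0],[-1,0.5,-3,69,0]]' 25; python3 -m crank '[[-1,0,0,-30,0],[-1,0,0,-72,0],[-1,0,0,-112,0],[-1,0,0,-112,0],[-1,0,0,-112,0]]'; python3 - <<'E'
from h import *
st(); go((.605,.0836,.14,3.186),(.605,.0836,.0995,3.186))
E
```

```text
time: 40.53
tool_pos: [0.4769, -0.2591, 0.1902]
tool_rot: [-3.141, 0.001, 2.881]
contact_force: [-0.7, 0.3, 3.0]
opening: 0.0294
grip_force: 25.0
time: 40.95
tool_pos: [0.4771, -0.2593, 0.304]
tool_rot: [-3.14, 0.005, 2.881]
contact_force: [-0.3, 0.9, -1.6]
opening: 0.0296
grip_force: 25.0
t 40.95 grasp [ 0.4771 -0.2593  0.145 ] yaw 2.8807 F [-0.3  0.9 -1.6] open 29.6 grip 25.0 q6 -1.95
rows d [-35.1 364.3   4.5] roll -0.305
rows d [-34.9 364.4  45. ] roll -0.305
```

```bash
python3 -m crank '[[-1,-35,40,0,-0.1],[-1,-35,80,0,-0.2],[-1,-35,120,0,-0.305],[-1,-35,160,0,-0.305],[-1,-35,200,0,-0.305],[-1,-35,240,0,-0.305],[-1,-35,280,0,-0.305],[-1,-35,320,0,-0.305],[-1,-35,350,0,-0.305],[-1,-35,364,0,-0.305],[-1,-35,364,22,-0.305],[-1,-35,364,44,-0.305]]'; python3 -m crank '[[-1,0,0,0,0],[-1,0,0,0,0]]'; sed -i 's/(im.min(2)>150)/(im.min(2)>110)/' al.py; python3 al.py w21.png
```

```text
time: 41.95
tool_pos: [0.6044, 0.0847, 0.2566]
tool_rot: [-3.141, 0.001, -3.095]
contact_force: [0.0, 0.0, -1.6]
opening: 0.0297
grip_force: 25.0
time: 42.12
tool_pos: [0.6037, 0.0831, 0.2556]
tool_rot: [3.142, -0.005, -3.098]
contact_force: [-0.5, 0.1, 0.9]
opening: 0.0299
grip_force: 25.0
t 42.12 grasp [0.6037 0.0831 0.0966] yaw -3.0978 F [-0.5  0.1  0.9] open 29.9 grip 25.0 q6 -1.6
tube x 0.53 y 0.0793 top 0.09
tube x 0.54 y 0.0797 top 0.0898
tube x 0.55 y 0.0801 top 0.0898
tube x 0.56 y 0.0808 top 0.0898
tube end x 0.5716
bead ((597.6372680664062, 82.36878204345703), (10.758875846862793, 21.100204467773438), 1.5225757360458374) top 0.0974 minx 0.5921 Ymid 0.0824 [323. 245.]
```

View pics/w21.png

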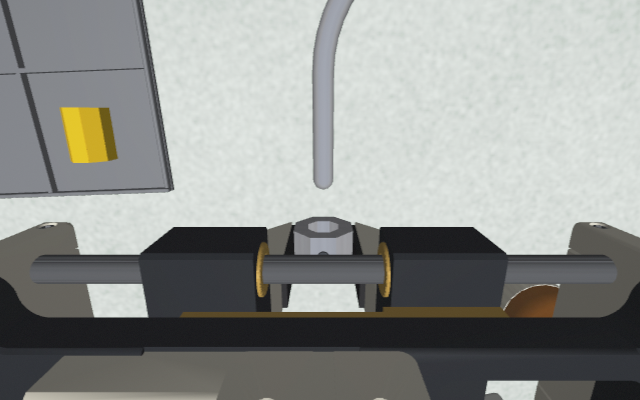

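The collar is aligned: mouth at (323,225), tube tip at (323,183). I raise it 2.5 mm, thread it on and go round the bend, stopping short of the last bead.

```bash
python3 -m crank '[[-1,0,0,-2.5,0],[-1,0,0,-2.5,0],[-1,8,0,-2.5,0],[-1,16,0,-2.5,0],[-1,24,0,-2.5,0],[-1,32,0,-2.5,0],[-1,40,0,-2.5,0],[-1,48,0,-2.5,0],[-1,56,0,-2.5,0],[-1,64,0,-2.5,0],[-1,71,0,-2.5,0],[-1,71,0,-2.5,0]]'; python3 -m crank '[[-1,6,0.1,0,0.004],[-1,11.5,0.4,0,0.026],[-1,17,0.8,0,0.076],[-1,23,1.6,0,0.154],[-1,29,2.8,0,0.25],[-1,34.5,4.5,0,0.35],[-1,40,6.8,0,0.45],[-1,45.3,9.6,0,0.55],[-1,50.4,13,0,0.65],[-1,55,16.8,0,0.75],[-1,59.4,21,0,0.85],[-1,63,25.6,0,0.95]]'; python3 -m crank '[[-1,6,0.2,0,0.1],[-1,11.9,0.9,0,0.2],[-1,17.9,2.1,0,0.3],[-1,23.5,3.9,0,0.4],[-1,29,6.2,0,0.492],[-1,34.3,9,0,0.562],[-1,38,11,0,0.61],[-1,38,11,0,0.62],[-1,38,11,0,0.62]]'; python3 leg.py w22.png
```

```text
time: 43.17
tool_pos: [0.5321, 0.0806, 0.2602]
tool_rot: [3.141, -0.001, -3.097]
contact_force: [0.6, -0.1, -0.4]
opening: 0.0296
grip_force: 25.0
time: 44.17
tool_pos: [0.4686, 0.1031, 0.2599]
tool_rot: [-3.14, -0.0, 2.23]
contact_force: [-1.4, -3.0, -2.9]
opening: 0.0295
grip_force: 25.0
time: 44.92
tool_pos: [0.4544, 0.1401, 0.2603]
tool_rot: [-3.141, -0.0, 1.617]
contact_force: [0.7, -0.1, -0.3]
opening: 0.0298
grip_force: 25.0
t 44.92 grasp [0.4544 0.1401 0.1013] yaw 1.6165 F [ 0.7 -0.1 -0.3] open 29.8 grip 25.0 q6 0.09
obj [323. 105.] [220. 221. 217.] x [0.4372 0.4671] y 0.1587 0.2545 z 0.0962
obj [278. 235.] [101. 100.  93.] x [0.4272 0.4369] y 0.1489 0.1505 z 0.0989
obj [367. 235.] [102. 100.  93.] x [0.4723 0.4799] y 0.1511 0.1524 z 0.0993
obj [323. 245.] [140. 142. 147.] x [0.4402 0.4694] y 0.1375 0.1517 z 0.1005
```

View pics/w22.png

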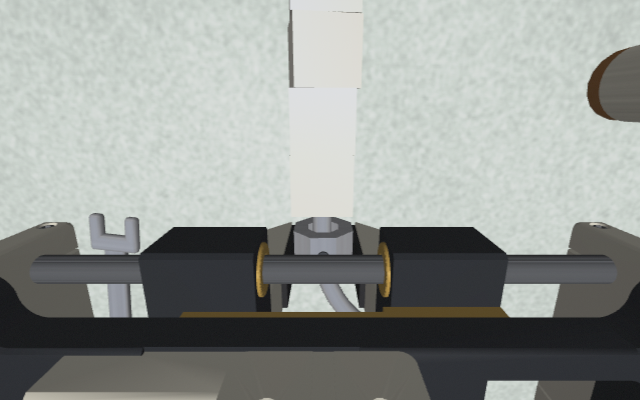

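The collar is at (323,240), about 7 mm behind the bead column, whose end is at (322,215). I push gently until it is home.

```bash
python3 -m crank '[[-1,3,-0.5,0,0],[-1,6,-0.5,0,0],[-1,8,-0.8,0,0],[-1,9,-0.8,0,0],[-1,10,-0.8,0,0],[-1,10,-0.8,0,0]]'; python3 -m crank '[[-1,1,0,0,0],[-1,2,0,0,0],[-1,2,0,0,0]]'; python3 leg.py w23.png
```

```text
time: 45.47
tool_pos: [0.4534, 0.1501, 0.2602]
tool_rot: [3.141, -0.0, 1.616]
contact_force: [0.8, 0.1, 0.1]
opening: 0.0298
grip_force: 25.0
time: 45.72
tool_pos: [0.4534, 0.1511, 0.2602]
tool_rot: [-3.141, 0.002, 1.617]
contact_force: [0.8, -9.0, 0.6]
opening: 0.0301
grip_force: 25.0
t 45.72 grasp [0.4534 0.1511 0.1012] yaw 1.6166 F [ 0.8 -9.   0.6] open 30.1 grip 25.0 q6 0.12
obj [324. 121.] [214. 214. 211.] x [0.4369 0.4671] y 0.1479 0.2649 z 0.0963
obj [277. 235.] [101. 100.  93.] x [0.4262 0.436 ] y 0.1594 0.1611 z 0.0985
```

```bash
python3 -m crank '[[-1,0,0,0,0],[0.3,0,0,0,0],[0.3,0,0,0,0],[0.3,0,0,0,0],[0.3,0,0,0,0],[0.3,0,0,-40,0],[0.3,0,0,-80,0],[0.3,0,0,-120,0],[0.3,0,0,-150,0],[0.3,40,0,-170,0],[0.3,80,0,-170,0],[0.3,80,0,-170,0]]'; python3 - <<'E'
from h import *
st(); im,d,K,R,t=cam('wrist'); save(im,'w24.png'); P=pts(d,K,R,t); X,Y,Z=P[...,0],P[...,1],P[...,2]
v=lambda a,b:np.percentile(a[b],[1,99]).round(4)
m=((d>0)&(Z>.155)&(Z<.21)&(Y>.27)&(Y<.5)&(im.max(2)<90)).astype(np.uint8); n,l,s,c=cv2.connectedComponentsWithStats(m)
for i in range(1,n):
    if s[i,4]>100:
        q=l==i; zt=np.percentile(Z[q],98); p=q&(Z>zt-.004); print(c[i].round(),s[i,4],'ztop',zt.round(4),cv2.minAreaRect(P[p][:,:2].astype(np.float32)*1000))
m=((d>0)&(Z>.088)&(Z<.106)&(X>.42)&(X<.48)&(Y>.12)&(Y<.29)); print('stack y',Y[m&(Z>.093)].min(),Y[m].max())
E
```

```text
time: 46.77
tool_pos: [0.4489, 0.2366, 0.4321]
tool_rot: [3.138, -0.004, 1.62]
contact_force: [-0.8, -0.5, -0.3]
opening: 0.0596
grip_force: 0.0
t 46.77 grasp [0.4489 0.2366 0.2731] yaw 1.6196 F [-0.8 -0.5 -0.3] open 59.6 grip 0.0 q6 0.28
[365.  19.] 2348 ztop 0.1911 ((473.7412414550781, 371.88580322265625), (41.24807357788086, 8.18782901763916), 3.072587728500366)
stack y 0.15059911222115152 0.2899792680712789
```

View pics/w24.png

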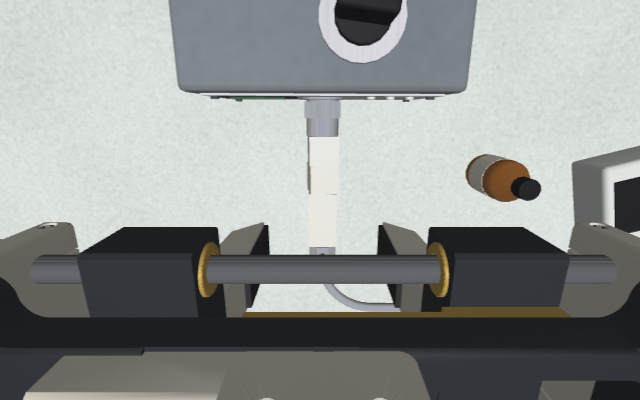

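The column runs unbroken from fitting (322,115) to collar (322,250). The switch bar is at (365,19), partly out of view, so I move over it and measure again.

```bash
python3 -c "
from h import *
go((.474,.375,.265,3.186))"; python3 -m crank '[[0.3,138,32,8,-1.566],[0.3,138,32,8,-1.566],[0.3,138,32,8,-1.566],[0.3,138,32,8,-1.566],[0.3,138,32,8,-1.566],[0.3,138,32,8,-1.566],[0.3,138,32,8,-1.566],[0.3,138,32,8,-1.566],[0.3,138,32,8,-1.566],[0.3,138,32,8,-1.566],[0.3,138,32,8,-1.566],[0.3,138,32,8,-1.566]]';  python3 -m crank '[[0.3,0,0,0,-0.07],[0.3,0,0,0,-0.07],[0.3,0,0,0,-0.07]]'; cat > sw.py <<'E'
from h import *
st(); im,d,K,R,t=cam('wrist'); P=pts(d,K,R,t); X,Y,Z=P[...,0],P[...,1],P[...,2]
m=((d>0)&(Z>.18)&(Z<.20)&(Y>.3)&(Y<.45)&(abs(X-.474)<.05)&(im.max(2)<90)).astype(np.uint8); n,l,s,c=cv2.connectedComponentsWithStats(m)
for i in range(1,n):
    if s[i,4]>100:
        q=l==i; zt=np.percentile(Z[q],90); p=q&(Z>zt-.004); print(c[i].round(),s[i,4],'ztop',np.median(Z[p]).round(4),cv2.minAreaRect(P[p][:,:2].astype(np.float32)*1000))
E
python3 sw.py; python3 -c "
from h import *
go((.474,.375,.1835,3.186))"
```

```text
rows d [138.8  32.    7.1] roll -1.566
time: 47.82
tool_pos: [0.4757, 0.3703, 0.4216]
tool_rot: [-3.141, -0.001, 3.122]
contact_force: [0.3, -0.3, 0.5]
opening: 0.0597
grip_force: 0.0
time: 48.07
tool_pos: [0.4756, 0.3706, 0.4218]
tool_rot: [-3.141, -0.001, -3.1]
contact_force: [0.2, -0.7, -0.7]
opening: 0.0595
grip_force: 0.0
t 48.07 grasp [0.4756 0.3706 0.2628] yaw -3.1002 F [ 0.2 -0.7 -0.7] open 59.5 grip 0.0 q6 -1.08
[332. 205.] 998 ztop 0.1901 ((473.2796325683594, 377.0372009277344), (13.962519645690918, 41.24735641479492), 85.7138671875)
rows d [ 1.4  4.4 79.4] roll -0.003
```

```bash
python3 -m crank '[[0,2,6,30,0],[0,2,6,60,0],[0,2,6,80,0],[0,2,6,80,0],[0,2,6,80,0],[-1,2,6,80,0],[-1,2,6,80,0],[-1,2,6,80,0],[-1,2,6,80,0],[-1,2,6,80,0],[-1,2,6,80,0]]' 20; python3 -c "
from h import *
st()"
```

```text
time: 49.03
tool_pos: [0.4731, 0.3773, 0.343]
tool_rot: [3.14, 0.001, -3.097]
contact_force: [-1.3, 1.6, 2.6]
opening: 0.0136
grip_force: 20.0
t 49.03 grasp [0.4731 0.3773 0.184 ] yaw -3.0974 F [-1.3  1.6  2.6] open 13.6 grip 20.0 q6 -1.07
```

```bash
python3 -m crank '[[-1,0,0,0,0.12],[-1,0,0,0,0.24],[-1,0,0,0,0.36],[-1,0,0,0,0.48],[-1,0,0,0,0.6],[-1,0,0,0,0.72],[-1,0,0,0,0.84],[-1,0,0,0,0.96],[-1,0,0,0,1.08],[-1,0,0,0,1.2],[-1,0,0,0,1.32],[-1,0,0,0,1.32]]'; python3 -m crank '[[-1,0,0,0,0.1],[-1,0,0,0,0.2],[-1,0,0,0,0.25],[-1,0,0,0,0.28],[-1,0,0,0,0.28]]'; python3 -c "
from h import *
st(); print(telemetry.observe()['torque'])"
```

```text
time: 50.03
tool_pos: [0.473, 0.3771, 0.343]
tool_rot: [3.141, -0.0, 1.862]
contact_force: [-2.7, -1.7, 5.0]
opening: 0.014
grip_force: 20.0
time: 50.45
tool_pos: [0.4729, 0.3771, 0.343]
tool_rot: [3.141, 0.0, 1.59]
contact_force: [-2.5, -1.4, 5.7]
opening: 0.0143
grip_force: 20.3
t 50.45 grasp [0.4729 0.3771 0.184 ] yaw 1.5895 F [-2.5 -1.4  5.7] open 14.3 grip 20.3 q6 0.53
[-0.33106036  0.47891006  0.45277923]
```

```bash
python3 -m crank '[[-1,0,0,0,-0.03],[0,0,0,0,-0.03],[0,0,0,0,-0.03],[0,0,0,0,-0.03],[0,0,0,-30,0],[0,0,0,-60,0],[0,-30,0,-80,0],[0,-60,0,-80,0],[0,-60,0,-80,0],[0,-60,0,-80,0]]'; python3 - <<'E'
exec(open('sw.py').read())
q=(d>0)&(Z>.093)&(Z<.106)&(X>.43)&(X<.475)&(Y>.12)&(Y<.33); print('stack',Y[q].min(),Y[q].max())
ys=np.arange(.145,.285,.004); print([(round(float(y),3),round(float(np.median(Z[(d>0)&(abs(Y-y)<.002)&(abs(X-(.4496+(.26-Y)*.044))<.008)])),4)) for y in ys if ((d>0)&(abs(Y-y)<.002)&(abs(X-.452)<.008)).sum()>5])
for n in('scene','side'):
    im,d,K,R,t=cam(n); P=pts(d,K,R,t); h=cv2.cvtColor(im,cv2.COLOR_RGB2HSV); X,Y,Z=P[...,0],P[...,1],P[...,2]
    c=(d>0)&(h[...,1]>150)&(abs(h[...,0].astype(int)-26)<9)&(X>.45)&(X<.62)&(Y<.12)&(Y>-.3)&(Z<.15); print(n,'cap',c.sum(),P[c].mean(0).round(3),Z[c].max().round(3))
    b=(d>0)&(Z>.02)&(Z<.09)&(h[...,1]>120)&(abs(h[...,0].astype(int)-12)<8)&(np.hypot(X-.67,Y-.235)<.06); f=np.load(n+'0.npz'); P0=pts(f['d'],f['K'],f['R'],f['t']);print('bottle',P[b].mean(0).round(4),P0[b].mean(0).round(4))
E
```

```text
time: 51.28
tool_pos: [0.4742, 0.3161, 0.4225]
tool_rot: [3.141, -0.0, 1.584]
contact_force: [1.0, 0.0, 0.3]
opening: 0.0456
grip_force: 0.0
t 51.28 grasp [0.4742 0.3161 0.2635] yaw 1.5842 F [1.  0.  0.3] open 45.6 grip 0.0 q6 0.44
[322. 122.] 1157 ztop 0.19 ((473.47314453125, 377.490478515625), (13.953105926513672, 41.00202178955078), 3.069352149963379)
stack 0.16208413490219092 0.311987890382337
[(0.161, 0.0956), (0.165, 0.0961), (0.169, 0.0963), (0.173, 0.0961), (0.177, 0.0961), (0.181, 0.0962), (0.185, 0.0962), (0.189, 0.0962), (0.193, 0.096), (0.197, 0.096), (0.233, 0.0961), (0.237, 0.0961), (0.241, 0.0964), (0.245, 0.0962), (0.249, 0.0964), (0.253, 0.096), (0.257, 0.0963), (0.261, 0.0961), (0.265, 0.0964), (0.269, 0.0961), (0.273, 0.0961), (0.277, 0.0964), (0.281, 0.0978)]
scene cap 118 [ 0.561 -0.078  0.021] 0.03
bottle [0.6803 0.2413 0.067 ] [0.68   0.2412 0.0667]
side cap 129 [ 0.553 -0.088  0.025] 0.034
bottle [0.6583 0.2244 0.0683] [0.6583 0.2244 0.0683]
```

```bash
python3 -m crank '[[0.3,-40,0,0,0],[0.3,-80,0,0,0],[0.3,-120,0,0,0],[0.3,-160,0,0,0],[0.3,-200,0,0,0],[0.3,-200,0,0,0],[0.3,-200,0,0,0]]'; python3 - <<'E'
from h import *
st(); im,d,K,R,t=cam('wrist'); save(im,'w25.png'); P=pts(d,K,R,t); X,Y,Z=P[...,0],P[...,1],P[...,2]
for y in np.arange(.130,.29,.003):
    k=(d>0)&(abs(Y-y)<.0015)&(Z>.08)&(Z<.11)&(X>.42)&(X<.485)
    if k.sum()>3: print(round(float(y),3),np.median(Z[k&(abs(X-.4496-(.26-Y)*.044)<.005)]).round(4),(X[k].max()-X[k].min()).round(3),im[k].mean().round(),end=' | ')
E
```

```text
time: 52.02
tool_pos: [0.4775, 0.1161, 0.4219]
tool_rot: [-3.141, -0.0, 1.583]
contact_force: [0.6, 0.2, -0.8]
opening: 0.0597
grip_force: 0.0
t 52.02 grasp [0.4775 0.1161 0.2629] yaw 1.5829 F [ 0.6  0.2 -0.8] open 59.7 grip 0.0 q6 0.07
0.13 0.0885 0.009 155.0 | 0.133 0.0884 0.009 156.0 | 0.136 0.0886 0.009 155.0 | 0.139 0.0892 0.019 163.0 | 0.142 0.0961 0.029 155.0 | 0.145 0.0962 0.029 153.0 | 0.148 0.0967 0.029 144.0 | 0.151 0.0967 0.029 136.0 | 0.154 0.0965 0.029 152.0 | 0.157 0.0964 0.029 153.0 | 0.16 0.0959 0.029 152.0 | 0.163 0.0964 0.029 224.0 | 0.166 0.0961 0.03 225.0 | 0.169 0.0962 0.03 225.0 | 0.172 0.0964 0.03 225.0 | 0.175 0.0964 0.03 225.0 | 0.178 0.096 0.03 226.0 | 0.181 0.0964 0.03 226.0 | 0.184 0.0964 0.03 226.0 | 0.187 0.0963 0.029 226.0 | 0.19 0.0961 0.029 226.0 | 0.193 0.0961 0.029 227.0 | 0.196 0.0963 0.03 226.0 | 0.199 0.0963 0.03 226.0 | 0.202 0.0964 0.029 227.0 | 0.205 0.0961 0.029 227.0 | 0.208 0.0963 0.029 227.0 | 0.211 0.0962 0.03 227.0 | 0.214 0.0964 0.03 226.0 | 0.217 0.0962 0.03 226.0 | 0.22 0.0964 0.03 223.0 | 0.223 0.0963 0.032 221.0 | 0.226 0.0963 0.031 221.0 | 0.229 0.0965 0.029 222.0 | 0.232 0.0963 0.029 223.0 | 0.235 0.0962 0.032 220.0 | 0.238 0.0965 0.031 222.0 | 0.241 0.0963 0.03 221.0 | 0.244 0.0965 0.029 223.0 | 0.247 0.0962 0.033 221.0 | 0.25 0.0963 0.031 220.0 | 0.253 0.0964 0.029 225.0 | 0.256 0.0963 0.029 226.0 | 0.259 0.0963 0.029 226.0 | 0.262 0.0961 0.029 226.0 | 0.265 0.0963 0.029 225.0 | 0.268 0.0962 0.03 225.0 | 0.271 0.0964 0.03 225.0 | 0.274 0.0962 0.029 225.0 | 0.277 0.0961 0.029 225.0 |
```

The column has no gaps: collar from 0.141 to 0.161 m, beads from there to the fitting. The switch is on, the cap is in the tray and the bottle has not moved.

```bash
python3 -c "
from h import *
print(ticket.hand_in())"
```

```text
the job is handed in; nothing more can be done
None
```

The job is handed in, with no verdict returned: all four beads and the steel collar are home on the tube with no gaps, the cap is in the tray, the switch was then turned to its stop, and the bottle has not moved.

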